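# Lock the spring seat with its circlip and cap the damper tube

## Robot

A 7-joint arm with a two-finger parallel gripper is mounted at the origin on the work surface. World frame = base frame: x ahead of the robot, y to its left, z up, the work surface at z = 0. Lengths are in m, angles in rad, forces in N, time in s.
With the tool pointing down it reaches from about 0.4 to 0.85 m from the base axis. Payload 10.4 kg.
Tool frame: the origin (TCP) lies midway between the tips of the shut fingers; the grasp point (between the pads) lies 19 mm behind it; x points along the fingers, y is the direction in which the jaws open and shut, and the axes are right-handed (so a half turn about x gives the same grasp; the last joint's range is limited). The gripper opens to 87 mm and grips with 3 to 60 N. Pads are 19 mm wide; open, the fingers measure 117 mm over their backs; the gripper's body (75 mm by 190 mm) begins 51 mm behind the grasp point.
Start: joints at [1.114, 0.332, -0.065, 1.46, 0.022, 1.35, -0.088], TCP at [0.263, -0.567, 0.223] pointing down, gripper open.
Joint ranges: [-2.6, 2.6], [-0.5, 2.12], [-1.47, 1.34], [0.16, 2.42], [-1.27, 4.41], [0.06, 2.06], [-2.6, 2.6]. Speed limits (rad/s): [2.22, 2.22, 2.79, 2.79, 3.14, 3.14, 3.14].

## Interface

Orientations are given as a unit quaternion [x, y, z, w].
In Python, from bench import * gives the robot as it stands.
- The arm moves only by the shell command python3 -m inch 'ROWS' [FORCE]. ROWS is JSON, a list that holds one entry, the list of rows, each a list of 7 numbers: the shift along the world's x, y, z each as a share of 120 mm, from -1 to 1, then the turn, a rotation vector about the world's x, y, z each as a share of 2 pi rad, from -1 to 1, then the closure, from 0 (fully open) to 1 (shut). A call has 1 to 10 rows; each row is the pose to reach, as a shift and turn from the pose commanded when the call began, turning the shorter way round; what a row does not reach only later rows make up. A row lasts 1/10 s, in which the tool goes at most 50 mm and 8.59 degrees, less where a joint would pass 70% of its speed; a pose out of reach is approached as far as the arm can. A call with a number of a shift or a turn outside -1 to 1 is refused whole. A call with a gripper value outside its range is refused whole. The fingers move at their own pace and stop on an object; FORCE is the grip in N (left out, the last holds). Time passes only in rows, so rows that repeat a pose let the fingers close. It gives the time, the measured TCP pose, the force and the opening at its end, in the units of the state.
- read_state(): the state, without advancing time (a new reading comes with each control period).
- camera(name): name is "scene" or "side" or "wrist"; returns the picture (400x640x3 uint8, red, green, blue); there is no depth.
- get_calibration(name): a dict with "fx", "fy", "cx", "cy" (pixels), "xyz" and "attitude" of the camera in the world. Camera axes: x right, y up, looking along -z (the intrinsics and any distortion apply to the point x, -y, -z); pixel columns grow to the right and rows downward; lengths in m; the calibration is good to about 2 mm. A picture is of the moment at which its call begins: read the wrist's pose just before it. get_calibration takes no time and is no camera call; for the wrist camera it gives the pose at the moment of the call.
- close_job(): hands the job in, once; it reports no verdict.
The state is a dict: "time": time; "joint_positions": joint angles; "joint_vel": joint speeds; "joint_torque": joint torques, N m; "ee_pos": TCP position; "eef_rot": TCP orientation; "ft_force": force on the tool from outside, world axes, zero at the start; "torque": the same for the moment, N m; "width": finger opening in m.
Only numpy, scipy, OpenCV 4.12 (cv2) and the standard library are available. Lean on these libraries where they do the work, as an engineer would, in place of code of your own. Each camera call takes 0.05 s, during which the arm holds its last target.

## Task

With the circlip pliers, spread the clip by its eyes, take it down over the damper tube in the vise and let it close fully home and level in the groove just above the spring seat. Lay the pliers back down flat on the bench, setting them down rather than dropping them, then set the red dust cap squarely on the tube's open mouth, fully down. Leave the other things on the bench where they are.

Things in the scene. Friction and masses are not known exactly. Their poses are not given: they have to be found in the camera images.
- circlip: Black spring-steel external circlip, flat on the bench, plier tips already in its eyes. 3 mm thick; at rest bore 41.6 mm, outside 51.6 mm. Origin: bore centre of the closed ring, at its underside; x points to the closed back, the gap is at -x, z normal to the ring. The frame is fixed to the back: spread to the stop, the bore is about 48 mm and its centre lies 4 mm from the origin towards -x.
- clip_back (a point): Top face of the circlip at its closed back, 23.3 mm ahead (+x) of the circlip's origin, 3 mm above its underside. The two eyes (5 mm holes in round lugs, 28.3 mm from the ring's centre, 12.4 mm either side of the gap's middle at rest) are opposite. The ring rides on the plier tips by friction only while they are spread.
- clip_open (a joint): How far the circlip is sprung open (rad of bend at each of six places): 0 at rest, about 0.11 with the pliers squeezed to their stop, 0.07 when stretched over the 46 mm tube, about 0.01 to 0.02 when closed in the groove.
- pliers: Steel pliers for external circlips, teal grips, lying flat, 165 mm long, 0.15 kg, tips bent down 90 degrees. Origin: at the pivot, level with the grips' underside; x to the tips, z up. Pins 3.2 mm thick, 58.7 mm ahead of the pivot, 12.4 mm either side at rest; 9 mm shoulders start 3.3 mm up. At the start the pivot is 84.1 mm from the circlip's origin along the circlip's -x, same yaw.
- plier_grip (a point): Where to take the pliers: midway between the grips, 50 mm behind the pivot, 10 mm above their underside. Hold both grips from outside, closing across the pliers' y. Grips: 20 mm tall, 10 mm thick, 29 to 103 mm behind the pivot. At rest they splay: 49 mm across outside at 39 mm, 54 mm at 50 mm, 59 mm at 61 mm behind the pivot. At the stop they are parallel, 32 mm across outside.
- plier_squeeze (a joint): How far each handle is squeezed (rad): 0 at rest, 0.228 at the built-in stop (about 24 N at the grips, more does no harm). Squeezing spreads the tips; a return spring (7 N at the grips) opens the handles and holds them against the fingers. With the clip closed in the groove the pins stand free in its eyes at about 0.02 to 0.035, grips then some 3 mm narrower than at rest: lift the pins out then.
- groove (a point): On the damper tube's axis at the foot of the circlip groove, level with the top of the spring seat's 72 mm wide collar; z up, 212 mm above the bench. Groove: 5 mm high from here up, 42.4 mm in diameter; the tube is 46 mm. A clip lowered over the tube comes to rest on the collar, the right height to let it close.
- mouth (a point): Centre of the tube's open upper end, 33 mm above groove on the same upright axis; z up. The rim has a 2.5 mm wide, 3 mm high lead-in chamfer.
- spring_seat (a point): On the tube's axis, level with the rim of the brass-coloured spring seat dish, 126 mm wide, 27 mm below groove. The vise's jaws end 30 mm below this.
- vise: Blue bench vise bolted down, holding the tube in its jaws. Origin: on the bench under the tube's axis; x points to the screw end. It reaches from 145 mm behind to 230 mm ahead along x, 55 mm to either side (its base and swivel lock 112 mm, tommy bar at the screw end 110 mm); jaws 155 mm high.
- cap: Red plastic dust cap, a round cup lying open side down: 56 mm outside, 51 mm inside diameter, 20 mm high, top 3 mm thick, 30 g. Origin: centre of the open underside; z up. Seated on the tube its origin is 17 mm below mouth.
- bump_stop: Bystander: ribbed black rubber bump stop standing up, 48 mm wide, 48 mm tall; origin under its centre.
- socket: Bystander: steel socket standing up, 36 mm wide, 40 mm tall; origin under its centre.
- wrench: Bystander: flat spanner 200 mm long along its x; origin under its centre.
- screwdriver: Bystander: screwdriver with an orange handle, 210 mm long along its x; origin under its centre.
- grease_tin: Bystander: grease tin with a yellow label, 68 mm wide, 85 mm tall; origin under its centre.
Things that resemble listed ones, but are neither listed nor needed, are in the scene too. Of the things like the cap, leave any that is pink, purple or yellow; of the rest the larger one is meant.

How it is judged:
On the way, in this order (a step that is already met when the one before it is completed fails the run):
1. the clip is spread on the plier tips and lifted off the bench (value of joint clip_open above 0.085 rad and height (world z) of circlip above 0.03 m and contact force between pliers and circlip above 2 N), for 0.1 s.
2. the clip has closed in the groove, level (z of circlip in the frame of groove between -0.0015 and 0.0028 m and horizontal distance between circlip and groove below 0.003 m and angle between circlip's own z axis and vertical below 0.07 rad and value of joint clip_open below 0.04 rad), for 0.2 s.
3. the pliers are set down on the bench by the gripper, not dropped (height (world z) of pliers below 0.02 m and angle between pliers's own z axis and vertical below 0.35 rad and contact force between the fingers and pliers above 0.5 N), for 0.05 s.
4. the cap is set on the mouth by the gripper, not dropped (horizontal distance between cap and mouth below 0.006 m and z of cap in the frame of mouth below -0.005 m and contact force between the fingers and cap above 0.5 N), for 0.05 s.
At the end, for the whole second after the job is handed in: Clip closed in the groove (joint < 0.04 rad, underside -1.5 to 2.8 mm from its foot, 3 mm off axis, tilt < 0.07 rad), off the pliers; pliers flat on the bench (within 10 mm, tilt < 0.15 rad); cap on the mouth (4 mm off axis, origin 14.5 to 19 mm below it, tilt < 0.06 rad); all at rest (all of step 2 and height (world z) of pliers between -0.004 and 0.01 m and angle between pliers's own z axis and vertical below 0.15 rad and z of cap in the frame of mouth between -0.019 and -0.0145 m and horizontal distance between cap and mouth below 0.004 m and angle between cap's own z axis and vertical below 0.06 rad and linear speed of each of circlip, pliers, cap below 0.02 m/s and contact force between pliers and circlip below 0.1 N); the robot touches nothing.
It fails at once if a bystander is pushed more than 30 mm or knocked over (distance of any of bump_stop, socket, wrench, screwdriver, grease_tin from where it was at the start of the episode above 0.03 m or angle between any of bump_stop, socket, wrench, screwdriver, grease_tin's own z axis and vertical above 0.5 rad).
It also fails if it takes over 72 s, if anything falls off the work surface, if the arm or the gripper's body presses on something with over 40 N, if the wrist force passes 120 N, or if a joint passes its speed limit or range.

## Working session

There is one attempt and no reset: what is moved stays moved. The work goes in short steps, Python scripts to look and compute and a shell command to move; the robot and the scene stay as the last step left them, time stands still between calls to the robot, and variables do not carry over. Pictures are saved under pics/ and viewed, and the job is handed in when it is done.

```bash
ls; mkdir -p pics; python3 - <<'E'
from bench import *
import cv2
s=read_state();print(s)
for n in ["scene","side","wrist"]:
    print(n,get_calibration(n))
    cv2.imwrite(f"pics/{n}0.png",cv2.cvtColor(camera(n),cv2.COLOR_RGB2BGR))
E
```

```text
pics
{'time': 0.0, 'joint_positions': array([ 1.11436127,  0.3329023 , -0.0647176 ,  1.46093238,  0.02160004,
        1.34990786, -0.08849724]), 'joint_vel': array([ 0.00075893, -0.0002465 , -0.00074944,  0.00147749, -0.00078342,
       -0.00072201,  0.00029012]), 'joint_torque': array([-1.75405632e-03, -6.23254108e+01,  2.36918457e-02, -3.89905894e+01,
       -6.13613147e-02,  3.95072834e-02,  1.35726013e-04]), 'ee_pos': array([ 0.26256177, -0.56674575,  0.22173925]), 'eef_rot': array([-0.69040115, -0.15269465,  0.69066454, -0.15170065]), 'ft_force': array([ 0.54520012, -0.48986208,  0.40017104]), 'torque': array([-0.01894197, -0.00514891,  0.0434852 ]), 'width': 0.08722609606529606}
scene {'fx': 472.9686046409013, 'fy': 472.9686046409013, 'cx': 324.73667199140266, 'cy': 201.44015824222726, 'xyz': array([ 0.98348996, -0.50057923,  1.07042335]), 'attitude': array([0.28208461, 0.09529627, 0.30806814, 0.9035712 ])}
side {'fx': 443.70183371963054, 'fy': 443.70183371963054, 'cx': 317.97375782673595, 'cy': 186.3475657754052, 'xyz': array([0.0827241 , 0.90021965, 1.06073534]), 'attitude': array([-0.09960548,  0.40298185,  0.87972519, -0.23187921])}
wrist {'fx': 302.6019525389247, 'fy': 302.6019525389247, 'cx': 315.98553082009283, 'cy': 195.76828603055688, 'xyz': array([ 0.32514296, -0.53783669,  0.38293144]), 'attitude': array([-0.1070906 ,  0.068734  , -0.53427965,  0.83567488])}
```

View pics/scene0.png

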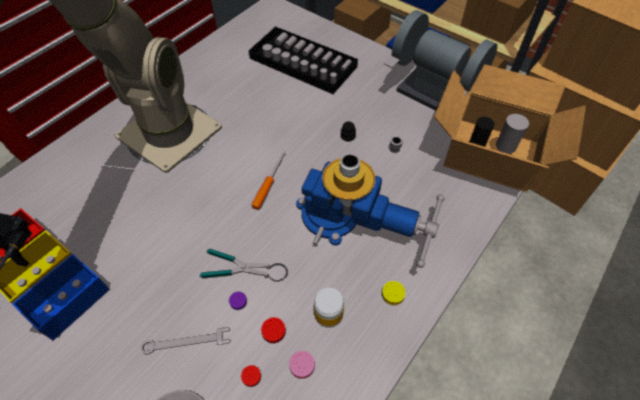

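View pics/side0.png

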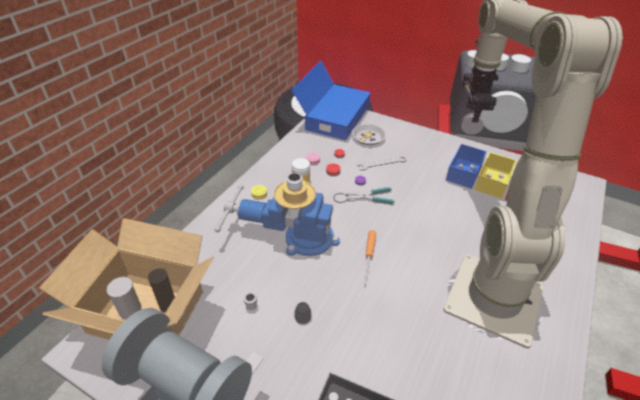

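View pics/wrist0.png

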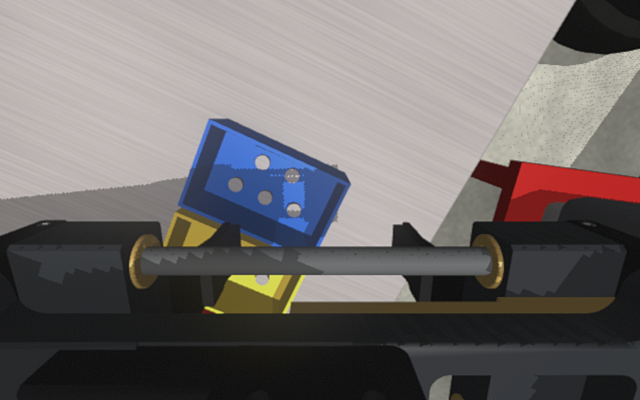

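The scene view shows the pliers around (240,266), the clip at (278,271), the larger red cap at (273,329), a small red one at (251,376), and the tube mouth at (349,160). I'll write ray helpers and measure these.

```bash
cat > h.py <<'E'
import numpy as np, cv2
from scipy.spatial.transform import Rotation as R
from bench import *
def ray(c,u,v):
    d=np.array([(u-c['cx'])/c['fx'],-(v-c['cy'])/c['fy'],-1.])
    return np.array(c['xyz']),R.from_quat(c['attitude']).apply(d)
def plane(c,u,v,z):
    o,d=ray(c,u,v); return o+d*(z-o[2])/d[2]
def proj(c,p):
    q=R.from_quat(c['attitude']).inv().apply(np.array(p)-c['xyz'])
    return np.array([c['cx']+c['fx']*q[0]/-q[2], c['cy']-c['fy']*q[1]/-q[2]])
def tri(a,b):
    (o1,d1),(o2,d2)=a,b
    A=np.stack([d1,-d2],1); t=np.linalg.lstsq(A,o2-o1,rcond=None)[0]
    p,q=o1+d1*t[0],o2+d2*t[1]; return (p+q)/2,np.linalg.norm(p-q)
def snap(n,f=None):
    im=cv2.cvtColor(camera(n),cv2.COLOR_RGB2BGR)
    if f: cv2.imwrite('pics/'+f,im)
    return im
def crop(im,x0,y0,x1,y1,k,f): cv2.imwrite('pics/'+f,cv2.resize(im[y0:y1,x0:x1],None,fx=k,fy=k,interpolation=cv2.INTER_CUBIC))
E
python3 - <<'E'
from h import *
for n,b in [('scene',(190,130,390,390)),('side',(200,140,420,270))]:
    im=cv2.imread(f'pics/{n}0.png'); crop(im,*b,3 if n=='side' else 2.3,n+'c.png')
    hsv=cv2.cvtColor(im,cv2.COLOR_BGR2HSV); c=get_calibration(n)
    m=((hsv[...,0]<6)|(hsv[...,0]>174))&(hsv[...,1]>190)&(hsv[...,2]>80)
    nn,l,st,ce=cv2.connectedComponentsWithStats(m.astype(np.uint8))
    for i in range(1,nn):
        if 60<st[i,4]<1000: print(n,st[i],ce[i],plane(c,*ce[i],0.015))
    m=(hsv[...,0]>80)&(hsv[...,0]<100)&(hsv[...,1]>120)&(hsv[...,2]>40)
    nn,l,st,ce=cv2.connectedComponentsWithStats(m.astype(np.uint8))
    for i in range(1,nn):
        if st[i,4]>40: print(n,'teal',st[i],ce[i],plane(c,*ce[i],0.015))
E
```

```text
scene [ 13 209  31  33 218] [ 31.86697248 226.48623853] [-0.01758543 -0.45292138  0.015     ]
scene [262 318  23  24 438] [273.02511416 329.66666667] [ 0.6634517  -0.27609666  0.015     ]
scene [242 366  18  20 289] [250.60553633 375.5017301 ] [ 0.69200756 -0.38219989  0.015     ]
scene teal [208 249  26  12 108] [220.64814815 254.5462963 ] [ 0.43148855 -0.21068587  0.015     ]
scene teal [201 270  30   7 126] [215.33333333 273.38888889] [ 0.45816802 -0.25596747  0.015     ]
side [608 370  32  30 715] [624.53566434 385.22237762] [-0.32848637  0.1091668   0.015     ]
```

View pics/scenec.png

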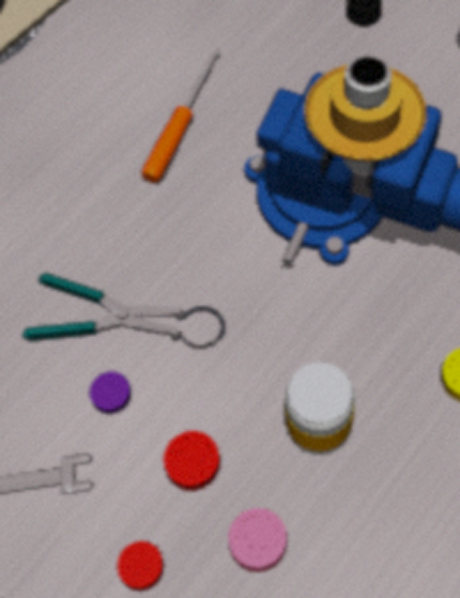

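View pics/sidec.png

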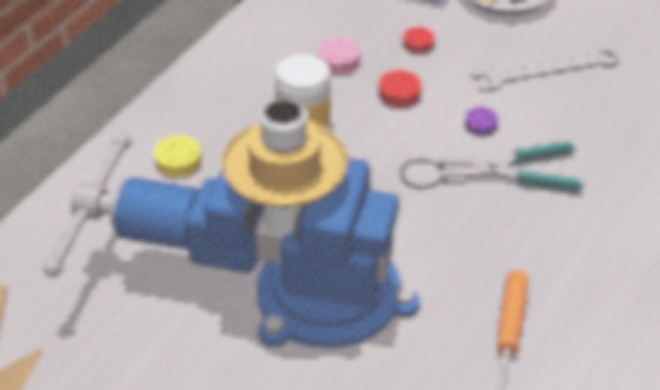

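```bash
python3 - <<'E'
from h import *
cs,cd=get_calibration('scene'),get_calibration('side')
print('ring',plane(cs,277.8,271.7,.003),plane(cd,341.3,197.7,.003))
print('mouth',plane(cs,350.4,161.3,.245),plane(cd,294.3,177.7,.245),tri(ray(cs,350.4,161.3),ray(cd,294.3,177.7)))
print('h1', plane(cd,200+546/3,140+153/3,.015),plane(cd,200+549/3,140+181/3,.015))
print('cap', plane(cd,200+400/3,140+84/3,.02),plane(cs,273,328.5,.02))
print('tin', plane(cd,200+302/3,140+70/3,.085),plane(cs,329,301,.085))
s=read_state();print(R.from_quat(s['eef_rot']).as_matrix())
c=get_calibration('wrist');print(R.from_quat(c['attitude']).as_matrix())
print(R.from_quat(s['eef_rot']).inv().apply(c['xyz']-s['ee_pos']))
E
```

```text
ring [ 0.57183748 -0.15498169  0.003     ] [ 0.56583104 -0.15735572  0.003     ]
mouth [0.61496588 0.07442107 0.245     ] [0.6107346 0.0761196 0.245    ] (array([0.61303409, 0.07498318, 0.24316843]), np.float64(0.002646203094250087))
h1 [ 0.45065753 -0.24940575  0.015     ] [ 0.42836787 -0.20575872  0.015     ]
cap [ 0.6591752  -0.27312004  0.02      ] [ 0.66312896 -0.27514481  0.02      ]
tin [ 0.73649276 -0.16504756  0.085     ] [ 0.7398342 -0.1664635  0.085    ]
[[-5.13842856e-04  4.20346220e-01 -9.07363649e-01]
 [ 9.74663423e-04 -9.07363127e-01 -4.20346531e-01]
 [-9.99999393e-01 -1.10036622e-03  5.65459746e-05]]
[[ 4.19639946e-01  8.78272201e-01  2.29216614e-01]
 [-9.07690618e-01  4.06106008e-01  1.05714959e-01]
 [-2.39734321e-04 -2.52419990e-01  9.67617740e-01]]
[-0.1611129  -0.00016994 -0.06896297]
```

```bash
python3 -m inch '[[[0.3,0.5,0,0,0,0.007,0],[0.55,1,0,0,0,0.0144,0],[0.55,1,0,0,0,0.0144,0]]]' 10
python3 -m inch '[[[0.3,0.5,0,0,0,0,0],[0.55,1,0,0,0,0,0],[0.55,1,0,0,0,0,0]]]'
python3 -m inch '[[[0.25,0.43,0,0,0,0,0],[0.49,0.86,0,0,0,0,0],[0.49,0.86,0,0,0,0,0],[0.49,0.86,0,0,0,0,0]]]'
python3 - <<'E'
from h import *
s=read_state();print(s['ee_pos'],R.from_quat(s['eef_rot']).as_matrix(),s['ft_force'],s['time'])
snap('wrist','w1.png')
E
```

```text
time: 0.45
ee_pos: [0.3302, -0.4443, 0.2223]
eef_rot: [0.683, 0.185, -0.682, 0.184]
ft_force: [0.9, -1.2, 0.2]
width: 0.0869
time: 0.75
ee_pos: [0.396, -0.3239, 0.2226]
eef_rot: [0.683, 0.184, -0.683, 0.184]
ft_force: [0.2, 0.3, 0.0]
width: 0.0868
time: 1.15
ee_pos: [0.455, -0.2205, 0.2226]
eef_rot: [0.683, 0.185, -0.682, 0.185]
ft_force: [0.3, -0.6, 0.2]
width: 0.0873
[ 0.45499168 -0.22049914  0.22257083] [[ 3.91585616e-04  5.05534654e-01 -8.62806213e-01]
 [ 6.58184608e-04 -8.62806222e-01 -5.05534361e-01]
 [-9.99999707e-01 -3.69925785e-04 -6.70597634e-04]] [ 0.27699709 -0.62589562  0.22786898] 1.15
```

View pics/w1.png

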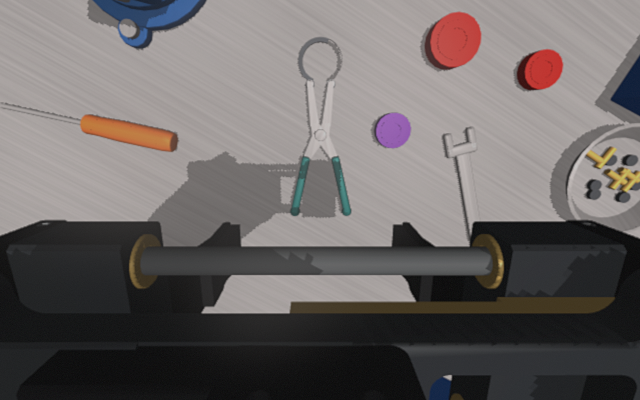

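Wrist view: the pivot is at (320,134), the ring centre near (320,60), and the teal grips end at (295,212) and (347,212). The red caps are at (453,40) (larger) and (540,70) (smaller).

```bash
python3 - <<'E'
from h import *
im=cv2.imread('pics/w1.png');c=get_calibration('wrist');hsv=cv2.cvtColor(im,cv2.COLOR_BGR2HSV)
crop(im,270,20,370,230,2.8,'w1c.png')
m=((hsv[...,0]>75)&(hsv[...,0]<100)&(hsv[...,1]>110)&(hsv[...,2]>40)).astype(np.uint8)
n,l,st,ce=cv2.connectedComponentsWithStats(m)
P=[]
for i in range(1,n):
    if st[i,4]>100:
        p=plane(c,*ce[i],.017);P.append(p);print('teal',st[i],ce[i],p)
g=cv2.cvtColor(im,cv2.COLOR_BGR2GRAY)
m=((hsv[...,0]<8)|(hsv[...,0]>172))&(hsv[...,1]>140)
n,l,st,ce=cv2.connectedComponentsWithStats(m.astype(np.uint8))
for i in range(1,n):
    if st[i,4]>100: print('red',st[i],ce[i],plane(c,*ce[i],.015), 'size',[np.linalg.norm(plane(c,st[i,0],ce[i][1],.01)-plane(c,st[i,0]+st[i,2],ce[i][1],.01))])
# ring: dark circle vs bench
roi=im[30:95,290:352].astype(int).sum(2); mm=(roi<370).astype(np.uint8)
cv2.imwrite('pics/mm.png',cv2.resize(mm*255,None,fx=8,fy=8,interpolation=0))
n,l,st,ce=cv2.connectedComponentsWithStats(mm);print(st)
print('piv',plane(c,320.3,134,.015),'yaw mid')
E
```

```text
teal [293 179  10  28 132] [297.87878788 193.75757576] [ 0.42172089 -0.21544397  0.017     ]
teal [340 178  10  37 145] [344.62068966 199.56551724] [ 0.44463803 -0.26989623  0.017     ]
red [ 430   12   51   56 2152] [454.86988848  39.37825279] [ 0.66280129 -0.27974923  0.015     ] size [np.float64(0.0573576752831382)]
red [ 518   50   45   40 1386] [539.89321789  69.54473304] [ 0.6861633  -0.38204459  0.015     ] size [np.float64(0.05181344448020044)]
[[   0    0   62   65 3570]
 [   8    7   44   44  426]
 [  41   10    1    1    1]
 [  15   53    2   12   15]
 [  34   54    4   11   18]]
piv [ 0.49894442 -0.20271742  0.015     ] yaw mid
```

View pics/mm.png

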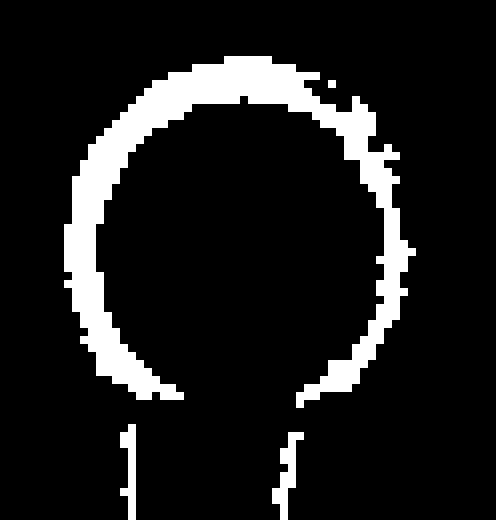

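View pics/w1c.png

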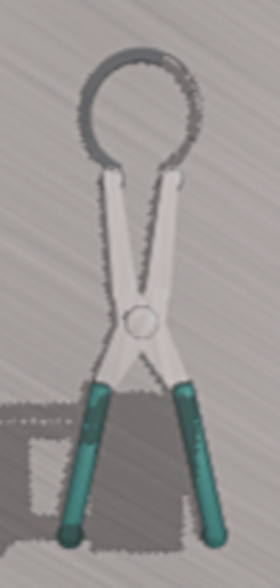

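```bash
python3 - <<'E'
from h import *
c=get_calibration('wrist')
l,r,t=[plane(c,*p,.003) for p in [(298.2,60),(341.3,60),(320,37.2)]]
print('w',np.linalg.norm(l-r))
mid=(l+r)/2; u=np.array([.863,.5055]);
yaw0=np.arctan2(-0.0,1)
pv=plane(c,320.4,135,.012)
back=t[:2]; 
d=back-pv[:2]; print('piv-back dist (109.9 expected)',np.linalg.norm(d),'yaw',np.degrees(np.arctan2(d[1],d[0])))
d2=mid[:2]-pv[:2];print('yaw2',np.degrees(np.arctan2(d2[1],d2[0])))
e=[plane(c,*p,.015)[:2] for p in [(294.6,211.8),(346.4,211.8),(306,158),(335.7,158)]]
m1,m2=(e[0]+e[1])/2,(e[2]+e[3])/2
print('ends',m1,np.linalg.norm(e[0]-e[1]),'tops',m2,np.linalg.norm(e[2]-e[3]))
for m in(m1,m2):
  d=back-m;print(np.linalg.norm(d),np.degrees(np.arctan2(d[1],d[0])))
print(pv,back,mid)
cs,cd=get_calibration('scene'),get_calibration('side')
print('back - 25.8:',back)
E
```

```text
w 0.05014456447213701
piv-back dist (109.9 expected) 0.10929349308619074 yaw 30.533948732228595
yaw2 30.782650131045376
ends [ 0.4149948  -0.25218681] 0.0661177316736346 tops [ 0.47451047 -0.21780664] 0.03620511823320887
0.205388196941453 30.477971644690086
0.13665942072274584 30.711545902636896
[ 0.49786575 -0.20353889  0.012     ] [ 0.59200332 -0.14801246] [ 0.57104511 -0.15994527  0.003     ]
back - 25.8: [ 0.59200332 -0.14801246]
```

```bash
python3 -m inch '[[[-0.005,-0.074,-0.4,0,0,0,0],[-0.005,-0.074,-0.8,0,0,0,0],[-0.005,-0.074,-1,0,0,0,0],[-0.005,-0.074,-1,0,0,0,0]]]' 10
python3 -m inch '[[[0,0,-0.3,0,0,0,0],[0,0,-0.6,0,0,0,0],[0,0,-0.68,0,0,0,0],[0,0,-0.68,0,0,0,0]]]'
python3 -m inch '[[[0,0,-0.03,0,0,0,0],[0,0,-0.06,0,0,0,0],[0,0,-0.08,0,0,0,0],[0,0,-0.08,0,0,0,0]]]'
python3 - <<'E'
from h import *
im=snap('wrist','w2.png');im=snap('side','s2.png')
crop(im,300,150,460,250,5,'s2c.png')
E
```

```text
time: 1.6
ee_pos: [0.4497, -0.2334, 0.0991]
eef_rot: [-0.681, -0.184, 0.685, -0.181]
ft_force: [0.4, 0.1, 0.8]
width: 0.0869
time: 2.0
ee_pos: [0.4526, -0.2334, 0.0212]
eef_rot: [-0.683, -0.183, 0.683, -0.183]
ft_force: [0.1, 0.4, 0.8]
width: 0.0875
time: 2.4
ee_pos: [0.4531, -0.2329, 0.0117]
eef_rot: [0.683, 0.183, -0.683, 0.183]
ft_force: [-0.3, -0.8, 0.8]
width: 0.0866
```

View pics/w2.png

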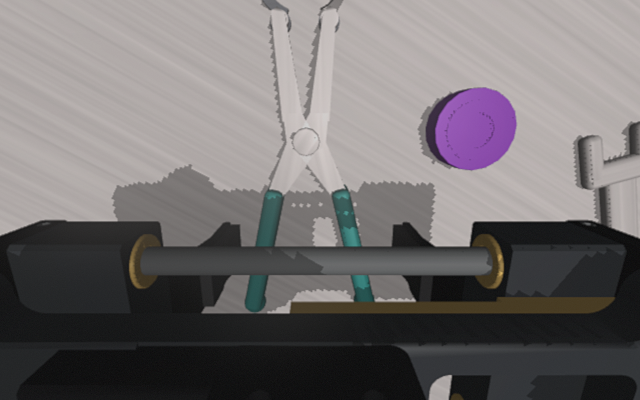

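View pics/s2c.png

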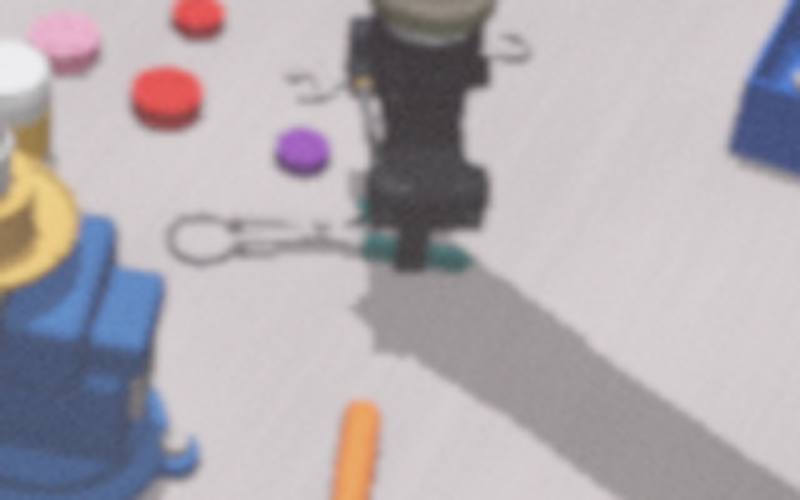

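```bash
python3 - <<'E'
from h import *
c=get_calibration('wrist');s=read_state()
for z in(.010,.013,.016):
    p=plane(c,306,142,z); d=p-s['ee_pos']; u=np.array([.8628,.5055]); v=np.array([-.5055,.8628])
    print(p,'ahead',d[:2]@u,'left',d[:2]@v)
e=[plane(c,*p,.018)[:2]for p in[(272,190),(342,190)]]; m=(e[0]+e[1])/2-s['ee_pos'][:2]
print('tops ahead',m@u,'left',m@v,np.linalg.norm(e[0]-e[1]),s['ee_pos'])
E
```

```text
[ 0.49892235 -0.20021677  0.01      ] ahead 0.05605790635424891 left 0.005001288170561447
[ 0.4991757  -0.20017965  0.013     ] ahead 0.05629526194989696 left 0.004905244752246436
[ 0.49942905 -0.20014253  0.016     ] ahead 0.056532617545545005 left 0.004809201333931428
tops ahead 0.031752233783071605 left 0.004584496968731822 0.03682013669999598 [ 0.45308163 -0.23287065  0.01170053]
```

```bash
python3 -m inch '[[[0.023,0.059,0,0,0,0,0],[0.023,0.059,-0.03,0,0,0,0],[0.023,0.059,-0.06,0,0,0,0],[0.023,0.059,-0.06,0,0,0,0],[0.023,0.059,-0.06,0,0,0,0]]]' 8
python3 -m inch '[[[0,0,-0.01,0,0,0,0.2],[0,0,-0.01,0,0,0,0.3],[0,0,-0.01,0,0,0,0.4],[0,0,-0.01,0,0,0,0.45],[0,0,-0.01,0,0,0,0.45]]]' 8
```

```text
time: 3.0
ee_pos: [0.4555, -0.2257, 0.004]
eef_rot: [-0.683, -0.183, 0.683, -0.183]
ft_force: [-0.1, -0.4, -0.1]
width: 0.0872
time: 3.5
ee_pos: [0.4557, -0.2257, 0.003]
eef_rot: [0.683, 0.183, -0.683, 0.183]
ft_force: [0.3, 0.2, -0.1]
width: 0.0573
```

```bash
python3 -m inch '[[[0,0,0,0,0,0,0.45],[0,0,0,0,0,0,0.5],[0,0,0,0,0,0,0.55],[0,0,0,0,0,0,0.55]]]' 8
python3 - <<'E'
from h import *
im=snap('wrist','w3.png')
E
```

```text
time: 3.9
ee_pos: [0.4557, -0.2258, 0.003]
eef_rot: [0.683, 0.183, -0.683, 0.183]
ft_force: [-0.4, -0.2, 1.7]
width: 0.0571
```

View pics/w3.png

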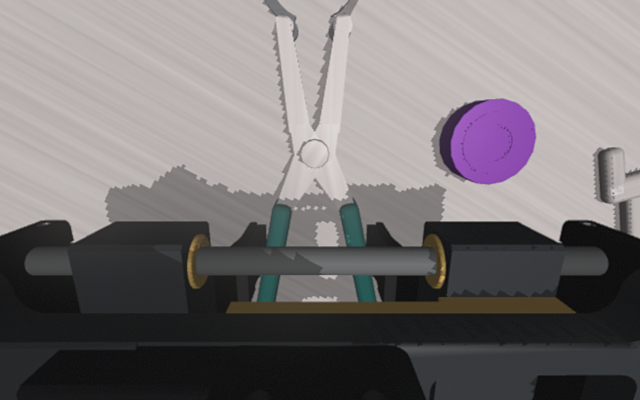

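```bash
python3 -m inch '[[[0,0,0,0,0,0,0.4],[0,0,0,0,0,0,0.45],[0,0,0,0,0,0,0.5],[0,0,0,0,0,0,0.55],[0,0,0,0,0,0,0.6],[0,0,0,0,0,0,0.65],[0,0,0,0,0,0,0.7],[0,0,0,0,0,0,0.75],[0,0,0,0,0,0,0.75]]]' 45
python3 - <<'E'
from h import *
im=snap('wrist','w4.png')
E
```

```text
time: 4.85
ee_pos: [0.4557, -0.2256, 0.0031]
eef_rot: [0.683, 0.183, -0.683, 0.183]
ft_force: [-0.7, 1.5, 6.5]
width: 0.0303
```

View pics/w4.png

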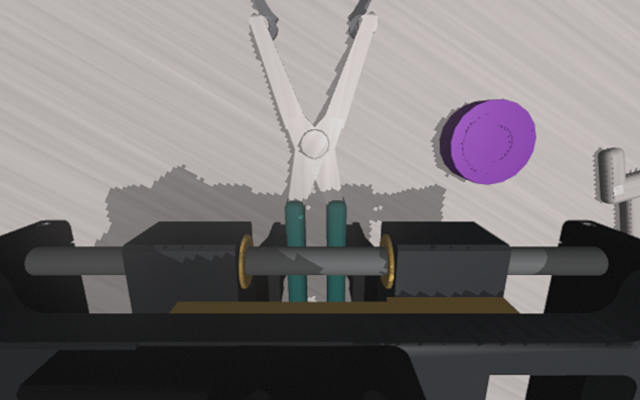

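```bash
python3 -m inch '[[[0,0,0.05,0,0,0,0.8],[0,0,0.12,0,0,0,0.8],[0,0,0.22,0,0,0,0.8],[0,0,0.35,0,0,0,0.8],[0,0,0.5,0,0,0,0.8],[0,0,0.65,0,0,0,0.8],[0,0,0.8,0,0,0,0.8],[0,0,0.9,0,0,0,0.8],[0,0,0.9,0,0,0,0.8],[0,0,0.9,0,0,0,0.8]]]' 45
python3 - <<'E'
from h import *
im=snap('wrist','w5.png')
im=snap('side');crop(im,260,90,460,240,4,'s5.png')
E
```

```text
time: 5.9
ee_pos: [0.4555, -0.2257, 0.1108]
eef_rot: [-0.683, -0.183, 0.683, -0.183]
ft_force: [0.0, 0.3, -1.6]
width: 0.0302
```

View pics/w5.png

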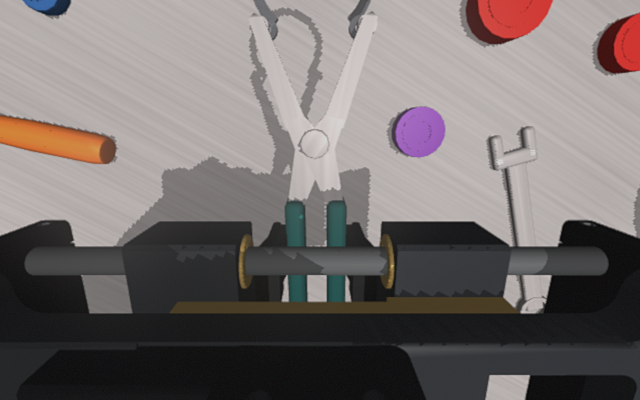

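View pics/s5.png

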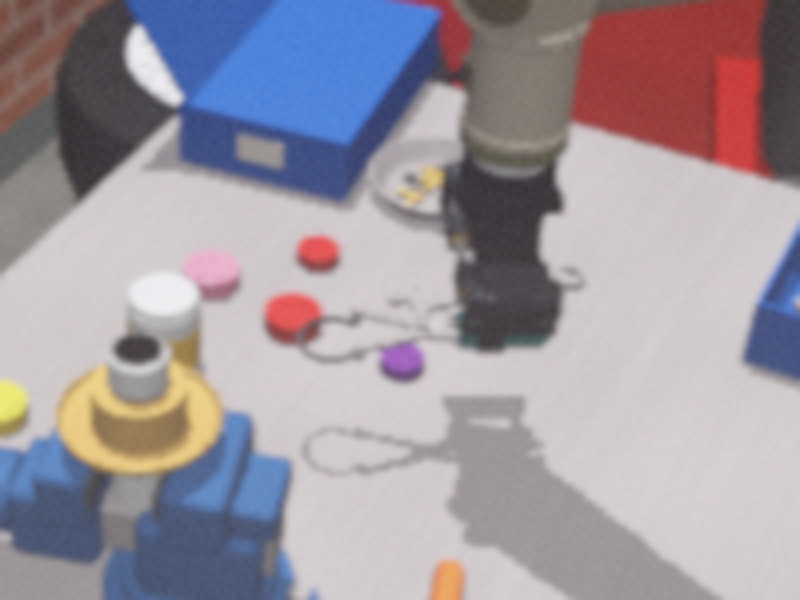

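```bash
python3 -m inch '[[[0,0,0.2,0,0,0,0.8],[0,0,0.4,0,0,0,0.8],[0,0,0.6,0,0,0,0.8],[0,0,0.8,0,0,0,0.8],[0,0,1,0,0,0,0.8]]]' 45
python3 -m inch '[[[0,0.1,0.2,0,0,0,0.8],[0,0.2,0.4,0,0,0,0.8],[0,0.4,0.6,0,0,0,0.8],[0.1,0.6,0.8,0,0,0,0.8],[0.2,0.8,1,0,0,0,0.8],[0.2,1,1,0,0,0,0.8]]]' 45
python3 -m inch '[[[0.05,0.2,0,0,0,0,0.8],[0.1,0.4,0,0,0,0,0.8],[0.15,0.6,0,0,0,0,0.8],[0.2,0.8,0,0,0,0,0.8],[0.2,0.93,0,0,0,0,0.8],[0.2,0.97,0,0,0,0,0.8],[0.2,0.97,0,0,0,0,0.8],[0.2,0.97,0,0,0,0,0.8]]]' 45
python3 - <<'E'
from h import *
s=read_state();print(s['ee_pos'],R.from_quat(s['eef_rot']).as_matrix()[:,2])
im=snap('wrist','w6.png')
im=snap('side','s6f.png');crop(im,240,60,400,220,4.5,'s6.png')
im=snap('scene','c6f.png');crop(im,280,60,420,220,4,'c6.png')
E
```

```text
time: 6.5
ee_pos: [0.4553, -0.2255, 0.231]
eef_rot: [-0.683, -0.184, 0.683, -0.183]
ft_force: [0.7, 0.0, -1.6]
width: 0.0305
time: 7.1
ee_pos: [0.4814, -0.1045, 0.353]
eef_rot: [0.684, 0.183, -0.682, 0.184]
ft_force: [0.3, -0.1, -2.0]
width: 0.0305
time: 7.9
ee_pos: [0.5036, 0.0095, 0.3506]
eef_rot: [-0.683, -0.183, 0.683, -0.183]
ft_force: [-0.3, -0.2, -1.9]
width: 0.0307
[0.50363831 0.00946925 0.35058965] [-8.66348082e-01 -4.99440141e-01  7.39684336e-04]
```

View pics/w6.png

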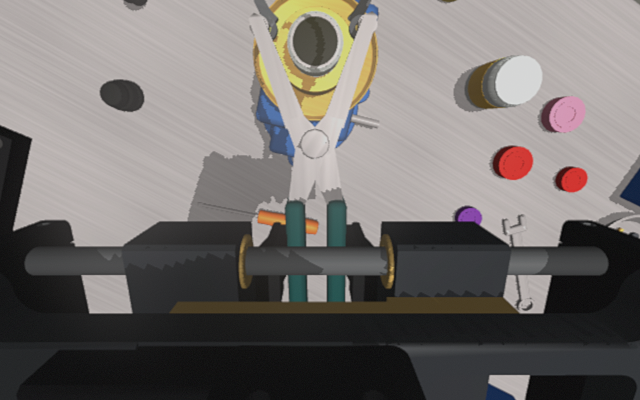

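View pics/s6f.png

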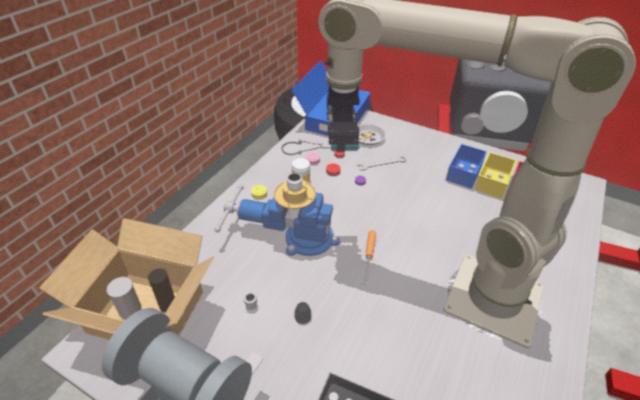

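View pics/c6f.png

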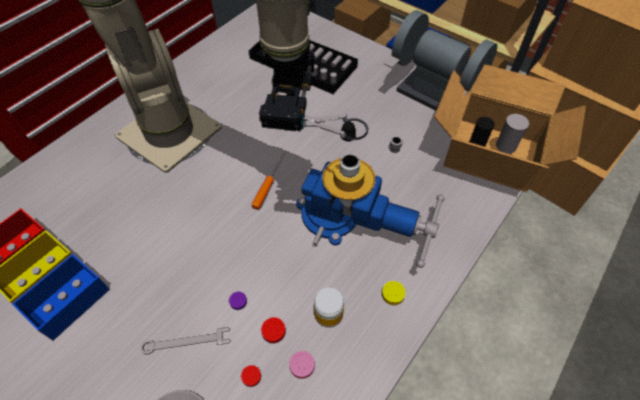

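Wrist view: the mouth is centred at (316,43) and the plier jaws straddle it, with the pivot at (314,144) and the pin ends near (262,22) and (366,22). Next I'll measure it.

```bash
python3 - <<'E'
from h import *
c=get_calibration('wrist');s=read_state();im=cv2.imread('pics/w6.png')
crop(im,230,0,400,170,4.5,'w6c.png')
hsv=cv2.cvtColor(im,cv2.COLOR_BGR2HSV)
m=((hsv[...,1]<70)&(hsv[...,2]>100)).astype(np.uint8); m[:, :286]=0;m[:,346:]=0;m[78:]=0
n,l,st,ce=cv2.connectedComponentsWithStats(m)
for i in range(1,n):
    if st[i,4]>50: print(st[i],ce[i])
i=1+np.argmax(st[1:,4]);cn=max(cv2.findContours((l==i).astype(np.uint8),0,1)[0],key=len)
e=cv2.fitEllipse(cn);print(e)
u=np.array([.8665,.4992]);v=np.array([-u[1],u[0]])
for z in(.245,.242):
  p=plane(c,*e[0],z);d=(p-s['ee_pos'])[:2];print(z,p,'ahead',d@u,'left',d@v, 'dia',e[1][0]/c['fx']*np.linalg.norm(p-c['xyz']))
zb=s['ee_pos'][2]-.003
p=plane(c,314.5,144,zb+.013);d=(p-s['ee_pos'])[:2];print('piv ahead',d@u,'left',d@v)
for q in[(262,25),(364,25)]:
  p=plane(c,*q,zb+.01);d=(p-s['ee_pos'])[:2];print('tip',d@u,d@v)
E
```

```text
[ 287   11   57   63 1134] [315.04585538  43.81922399]
[340  62   6  16  56] [343.32142857  71.75      ]
((314.8382568359375, 42.096527099609375), (55.75999069213867, 62.581329345703125), 179.58621215820312)
0.245 [0.61346205 0.07377099 0.245     ] ahead 0.12716362819774393 left 0.0007786030037066309 dia 0.05034160047103986
0.242 [0.61402452 0.0741036  0.242     ] ahead 0.12781705001025967 left 0.0007860197208095332 dia 0.050907367770445675
piv ahead 0.055996982419500387 left 0.0007387704865714259
tip 0.10975225060513764 0.02471976794344576
tip 0.1097262168478562 -0.022064837146179767
```

View pics/w6c.png

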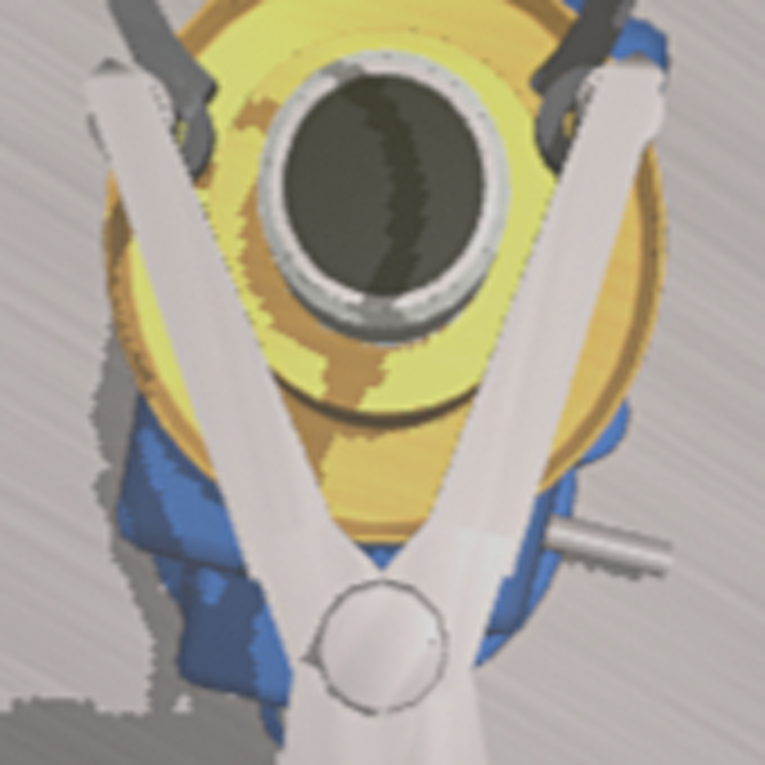

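View pics/c6.png

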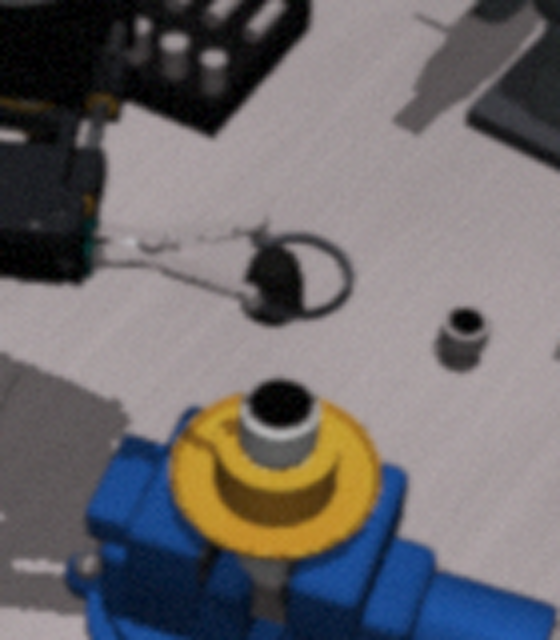

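View pics/s6.png

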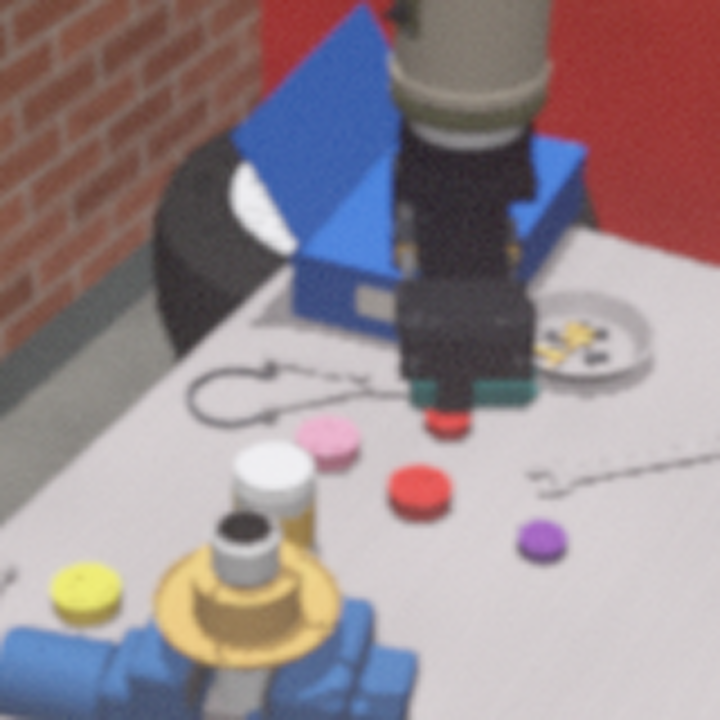

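```bash
python3 - <<'E'
from h import *
cs,cd=get_calibration('scene'),get_calibration('side');s=read_state();w=get_calibration('wrist')
u=np.array([.8665,.4992]);v=np.array([-u[1],u[0]])
S=lambda x,y:(280+x/4,60+y/4); D=lambda x,y:(240+x/4.5,60+y/4.5)
def show(n,a,b,z):
    p,e=tri(ray(cs,*a),ray(cd,*b)); 
    o=[(n,'tri',p,e)]
    for q in(p,plane(cs,*a,z),plane(cd,*b,z)):
        d=(q-s['ee_pos'])[:2]; o.append((round(d@u*1e3,1),round(d@v*1e3,1)))
    print(*o)
show('back',S(352,280),D(188,397),.349)
show('lugL',S(262,235),D(268,416),.349)
show('lugR',S(258,303),D(268,370),.349)
show('mouth',S(281,403),D(244,528),.245)
p=plane(w,315.7,41.2,.245);d=(p-s['ee_pos'])[:2];print(p,d@u,d@v)
for q,b in[((296,233),0),((296,318),0)]: 
    d=(plane(cs,*S(*q),.349)-s['ee_pos'])[:2];print(d@u,d@v)
E
```

```text
('back', 'tri', array([0.63976479, 0.09179726, 0.34841079]), np.float64(0.0027954823872270813)) (np.float64(159.0), np.float64(3.3)) (np.float64(160.3), np.float64(2.8)) (np.float64(157.5), np.float64(4.1))
('lugL', 'tri', array([0.58572547, 0.087215  , 0.35129761]), np.float64(0.001995424529630033)) (np.float64(109.8), np.float64(26.3)) (np.float64(110.7), np.float64(28.6)) (np.float64(108.9), np.float64(23.1))
('lugR', 'tri', array([0.61128136, 0.04693932, 0.35082558]), np.float64(0.00426794695225159)) (np.float64(111.9), np.float64(-21.4)) (np.float64(113.9), np.float64(-19.7)) (np.float64(109.8), np.float64(-24.1))
('mouth', 'tri', array([0.61279716, 0.07513442, 0.24475839]), np.float64(0.002028519826584088)) (np.float64(127.3), np.float64(2.3)) (np.float64(128.3), np.float64(2.1)) (np.float64(126.2), np.float64(2.5))
[0.61437854 0.07349766 0.245     ] 0.1278213188075839 8.425283966032325e-05
0.1282992131447964 0.03243667707338606
0.13421912265173513 -0.027258811520685548
```

```bash
python3 -m inch '[[[-0.023,-0.018,-0.15,0,0,0,0.8],[-0.023,-0.018,-0.3,0,0,0,0.8],[-0.023,-0.018,-0.45,0,0,0,0.8],[-0.023,-0.018,-0.6,0,0,0,0.8],[-0.023,-0.018,-0.72,0,0,0,0.8],[-0.023,-0.018,-0.79,0,0,0,0.8],[-0.023,-0.018,-0.79,0,0,0,0.8],[-0.023,-0.018,-0.79,0,0,0,0.8],[-0.023,-0.018,-0.79,0,0,0,0.8]]]' 45
python3 - <<'E'
from h import *
s=read_state();print(s['ee_pos'],R.from_quat(s['eef_rot']).as_matrix()[:,2])
im=snap('wrist','w7f.png');crop(im,220,0,410,150,4,'w7.png')
im=snap('side','s7f.png');crop(im,260,130,360,220,8,'s7.png')
im=snap('scene','c7f.png');crop(im,300,110,400,210,6,'c7.png')
E
```

```text
time: 8.95
ee_pos: [0.5014, 0.0086, 0.257]
eef_rot: [0.683, 0.183, -0.682, 0.183]
ft_force: [-0.4, 0.7, -2.4]
width: 0.0306
[0.50136972 0.00855864 0.2570445 ] [-0.86568518 -0.50058752 -0.00114378]
```

View pics/w7.png

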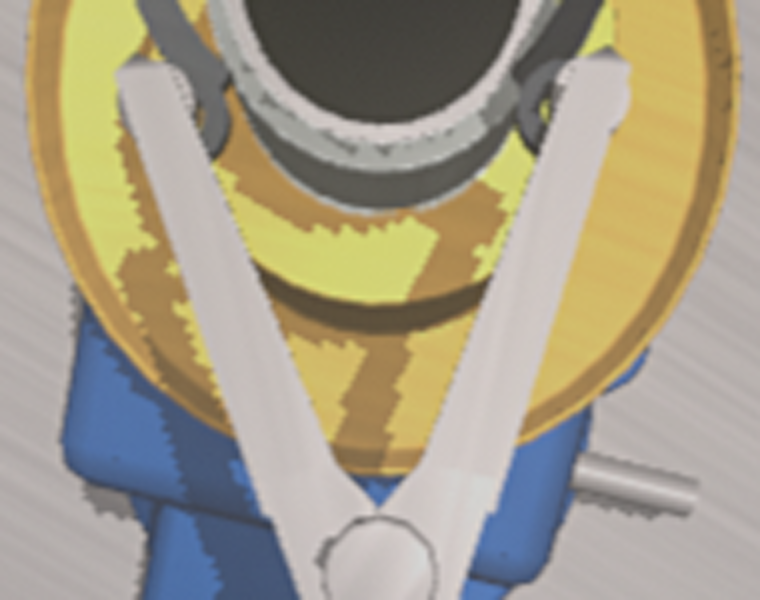

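View pics/s7.png

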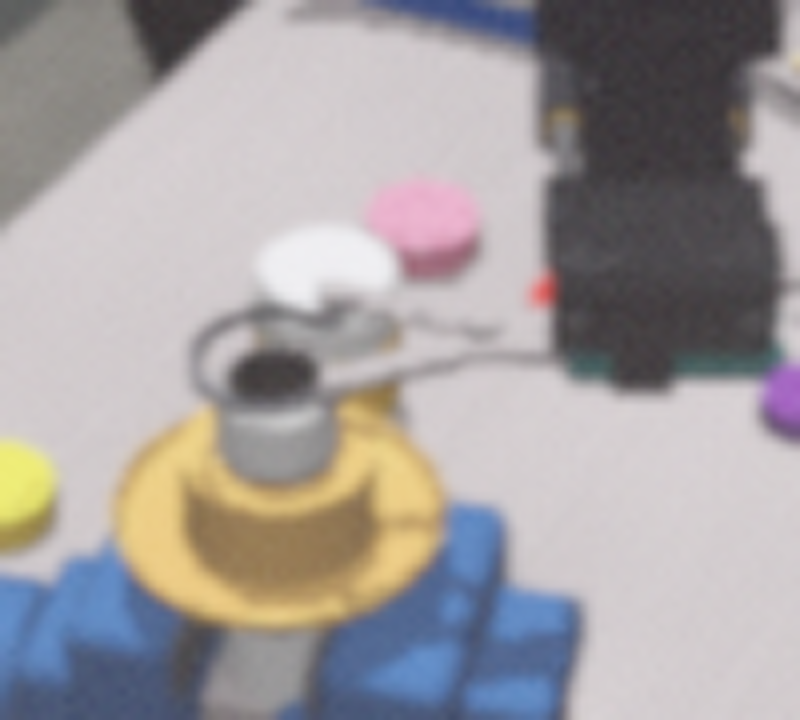

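View pics/c7.png

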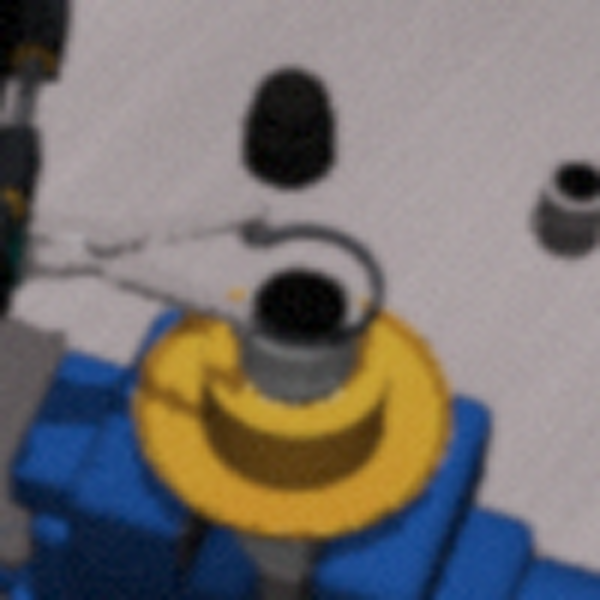

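```bash
python3 - <<'E'
from h import *
from scipy.optimize import least_squares
cs,cd=get_calibration('scene'),get_calibration('side');s=read_state();w=get_calibration('wrist')
print(s['time'])
u=np.array([.8657,.5006]);v=np.array([-u[1],u[0]]);z=s['ee_pos'][2]-.003+.0015
A=[plane(cs,300+x/6,110+y/6,z)[:2] for x,y in[(300,231),(330,236),(355,250),(372,272),(379,300),(371,322)]]
B=[plane(cd,260+x/8,130+y/8,z)[:2] for x,y in[(300,312),(270,314),(240,322),(215,337),(198,358),(200,378)]]
mA=plane(cs,300+301/6,110+304/6,.245)[:2]; mB=plane(cd,260+275/8,130+376/8,.245)[:2]
for n,P,m in(('scene',A,mA),('side',B,mB)):
    P=np.array(P)
    r=least_squares(lambda q:np.linalg.norm(P-q,axis=1)-.0265,P.mean(0)); d=r.x-s['ee_pos'][:2]; e=m-s['ee_pos'][:2]
    r3=least_squares(lambda q:np.linalg.norm(P-q[:2],axis=1)-q[2],[*r.x,.0265])
    print(n,'bore',d@u,d@v,'mouth',e@u,e@v,'move',(e-d)@u,(e-d)@v,'res',r.fun.round(4),'freeR',r3.x[2], (m-r3.x[:2])@u,(m-r3.x[:2])@v)
# wrist
p=plane(w,220+380/4,560/4,s['ee_pos'][2]+.01);d=(p-s['ee_pos'])[:2];print('piv',d@u,d@v)
for q in[(152,90),(600,90)]:
  p=plane(w,220+q[0]/4,q[1]/4,s['ee_pos'][2]+.007);d=(p-s['ee_pos'])[:2];print('tip',d@u,d@v)
# rim near edge (inner hole) bottom point, hole dia ~
p=plane(w,220+383/4,125/4,.245);d=(p-s['ee_pos'])[:2];print('hole near',d@u,d@v)
E
```

```text
9.1
scene bore 0.13299534097480697 0.0015691609204639026 mouth 0.1307440371982798 0.0018028802718477357 move -0.0022513037765271695 0.0002337193513838354 res [ 0.0014  0.0004 -0.0006 -0.0012  0.0003  0.0015] freeR 0.03032875081859644 0.0015401163088899137 0.003044884137704956
side bore 0.12830923693916918 0.003982134586585685 mouth 0.12850689552376945 0.00048742742195061835 move 0.00019765858460026137 -0.0034947071646350644 res [ 0.0022 -0.0001 -0.0012 -0.0011  0.0009  0.0015] freeR 0.03182192988265624 0.004928321829701218 -0.007917890931232192
piv 0.05790941179064756 0.0004847787797923749
tip 0.11078180852651186 0.026516164297596356
tip 0.11076075165723114 -0.02479549110830767
hole near 0.11179087265499944 5.369858708960865e-05
```

```bash
python3 -m inch '[[[-0.006,-0.012,-0.02,0,0,0,0.8],[-0.006,-0.012,-0.04,0,0,0,0.8],[-0.006,-0.012,-0.06,0,0,0,0.8],[-0.006,-0.012,-0.075,0,0,0,0.8],[-0.006,-0.012,-0.09,0,0,0,0.8],[-0.006,-0.012,-0.09,0,0,0,0.8],[-0.006,-0.012,-0.09,0,0,0,0.8]]]' 45
python3 -m inch '[[[0,0,-0.01,0,0,0,0.8],[0,0,-0.02,0,0,0,0.8],[0,0,-0.03,0,0,0,0.8],[0,0,-0.03,0,0,0,0.8]]]' 45
python3 - <<'E'
from h import *
s=read_state();print(s['ee_pos'],s['ft_force'],s['torque'])
im=snap('wrist','w8f.png');crop(im,220,0,410,150,4,'w8.png')
im=snap('side','s8f.png');crop(im,260,130,360,220,8,'s8.png')
im=snap('scene','c8f.png');crop(im,300,110,400,210,6,'c8.png')
E
```

```text
time: 9.8
ee_pos: [0.5002, 0.0071, 0.2454]
eef_rot: [0.683, 0.183, -0.683, 0.183]
ft_force: [-0.3, -0.1, -1.5]
width: 0.0303
time: 10.2
ee_pos: [0.5001, 0.007, 0.2416]
eef_rot: [-0.683, -0.183, 0.683, -0.183]
ft_force: [-0.8, 0.1, -1.3]
width: 0.0307
[0.50012135 0.00703284 0.24157113] [-0.76343731  0.12508031 -1.27919608] [-0.03263494  0.08189737  0.02223614]
```

View pics/s8.png

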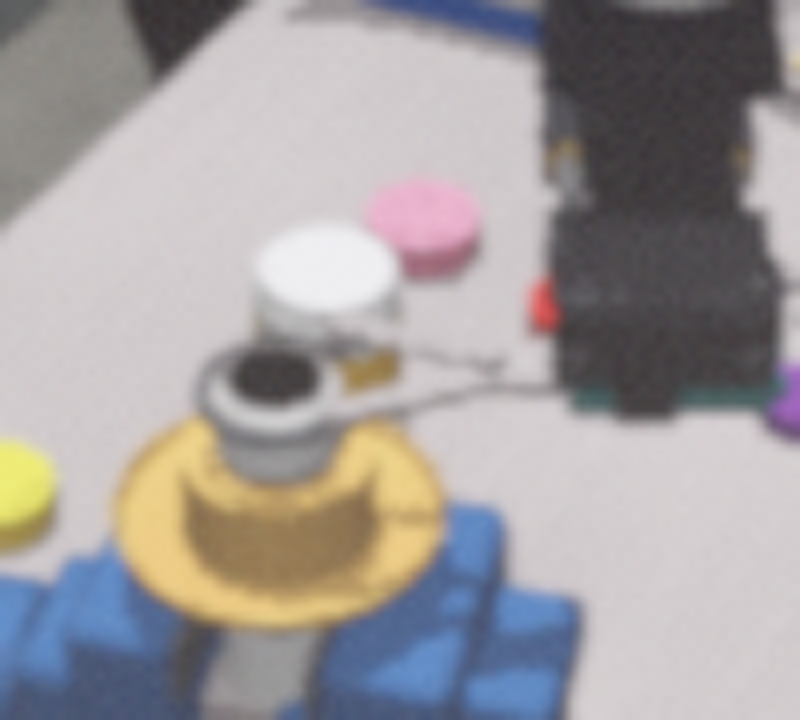

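View pics/c8.png

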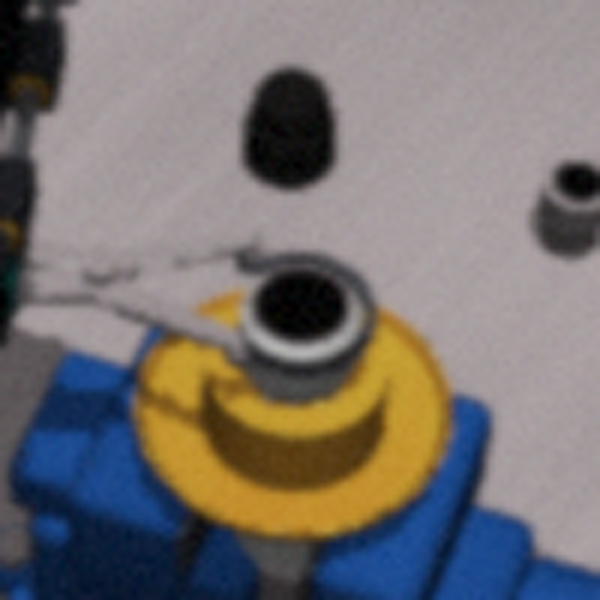

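View pics/w8.png

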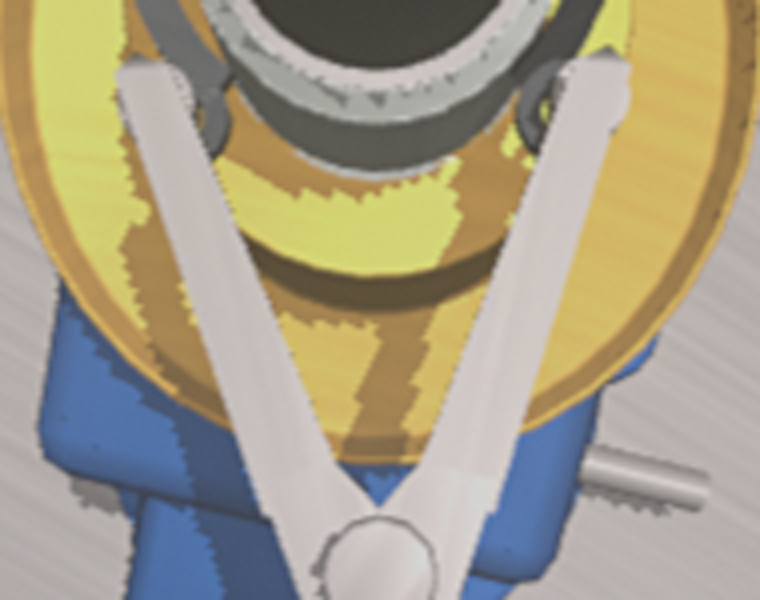

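```bash
python3 -m inch '[[[0,0,-0.015,0,0,0,0.8],[0,0,-0.03,0,0,0,0.8],[0,0,-0.045,0,0,0,0.8],[0,0,-0.06,0,0,0,0.8]]]' 45
python3 -m inch '[[[0,0,-0.015,0,0,0,0.8],[0,0,-0.03,0,0,0,0.8],[0,0,-0.045,0,0,0,0.8],[0,0,-0.06,0,0,0,0.8]]]' 45
python3 - <<'E'
from h import *
s=read_state();print(s['ee_pos'],s['ft_force'],s['torque'])
im=snap('wrist','w9f.png');crop(im,220,0,410,150,4,'w9.png')
im=snap('scene','c9f.png');crop(im,300,110,400,210,6,'c9.png')
E
```

```text
time: 10.75
ee_pos: [0.5002, 0.0071, 0.2343]
eef_rot: [-0.683, -0.183, 0.683, -0.183]
ft_force: [-0.3, -0.6, -2.6]
width: 0.0302
time: 11.15
ee_pos: [0.5002, 0.0071, 0.2272]
eef_rot: [0.683, 0.183, -0.683, 0.183]
ft_force: [-0.3, -0.4, -0.5]
width: 0.0302
[0.50018767 0.00706918 0.22721981] [-0.34839515 -0.44114143 -0.51114002] [-0.02074209  0.06115425 -0.00984804]
```

View pics/c9.png

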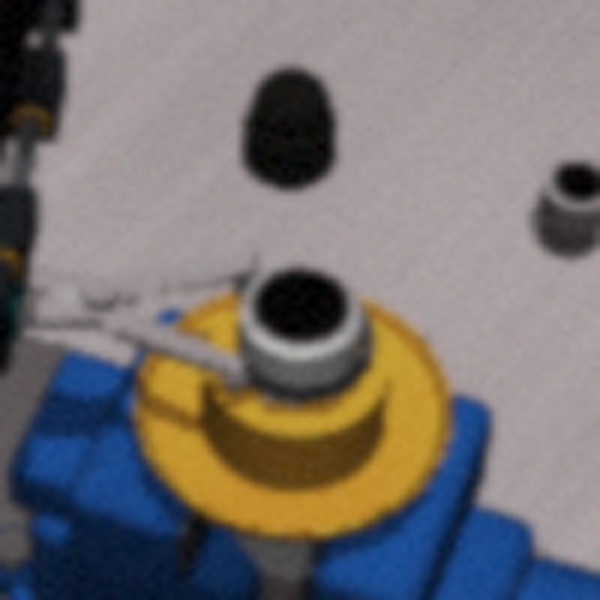

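View pics/w9.png

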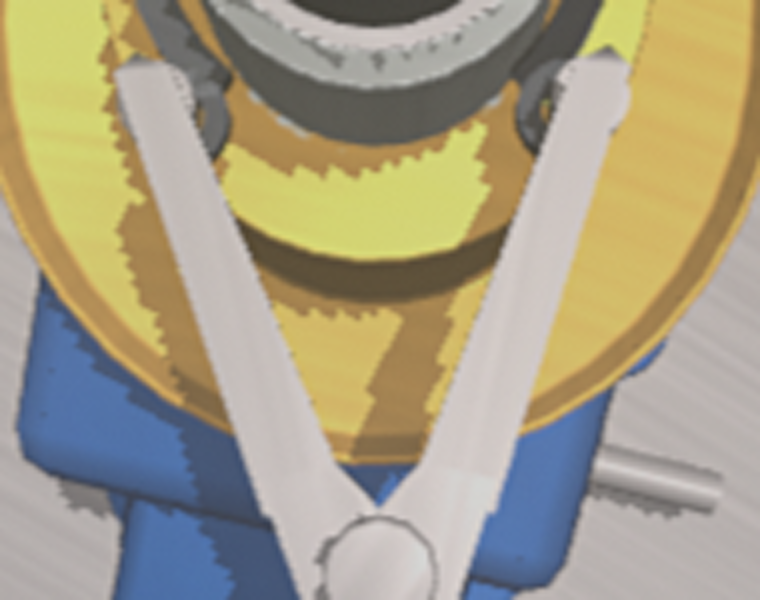

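```bash
python3 -m inch '[[[0,0,-0.02,0,0,0,0.8],[0,0,-0.04,0,0,0,0.8],[0,0,-0.06,0,0,0,0.8],[0,0,-0.075,0,0,0,0.8],[0,0,-0.075,0,0,0,0.8]]]' 45
python3 -m inch '[[[0,0,-0.01,0,0,0,0.8],[0,0,-0.01,0,0,0,0.8]]]' 45
python3 -m inch '[[[0,0,-0.01,0,0,0,0.8],[0,0,-0.01,0,0,0,0.8]]]' 45
```

```text
time: 11.75
ee_pos: [0.5, 0.0071, 0.2181]
eef_rot: [-0.683, -0.183, 0.683, -0.183]
ft_force: [-0.1, -0.5, -2.2]
width: 0.0304
time: 11.95
ee_pos: [0.5002, 0.0071, 0.2171]
eef_rot: [0.683, 0.183, -0.683, 0.183]
ft_force: [-0.4, -0.6, -1.7]
width: 0.0303
time: 12.15
ee_pos: [0.5002, 0.0071, 0.2159]
eef_rot: [0.683, 0.183, -0.683, 0.183]
ft_force: [0.7, 0.3, -0.7]
width: 0.0305
```

```bash
for i in 1 2; do python3 -m inch '[[[0,0,-0.006,0,0,0,0.8],[0,0,-0.006,0,0,0,0.8]]]' 45; done; python3 - <<'E'
from h import *
s=read_state();print(s['ee_pos'],s['ft_force'],s['torque'])
E
```

```text
time: 12.35
ee_pos: [0.5002, 0.0071, 0.2152]
eef_rot: [0.683, 0.183, -0.683, 0.183]
ft_force: [-0.2, -1.0, -1.5]
width: 0.0303
time: 12.55
ee_pos: [0.5003, 0.007, 0.2145]
eef_rot: [0.683, 0.183, -0.683, 0.183]
ft_force: [-0.2, -0.7, -2.3]
width: 0.0305
[0.50025052 0.00702674 0.21454791] [-0.23809107 -0.73705766 -2.26721295] [-0.00887307 -0.02761802  0.00640743]
```

```bash
for i in 1 2 3; do python3 -m inch '[[[0,0,-0.006,0,0,0,0.8],[0,0,-0.006,0,0,0,0.8]]]' 45 | grep -E 'ee|ft'; python3 - <<'E'
from h import *
s=read_state();print(s['torque'])
E
done
```

```text
ee_pos: [0.5003, 0.0071, 0.2139]
eef_rot: [0.683, 0.183, -0.683, 0.183]
ft_force: [-0.7, -0.7, 0.5]
[ 0.02458557  0.01063744 -0.01862235]
ee_pos: [0.5003, 0.007, 0.2132]
eef_rot: [0.683, 0.183, -0.683, 0.183]
ft_force: [-1.5, -0.0, 2.4]
[-0.00850694  0.00228974  0.06935048]
ee_pos: [0.5003, 0.0071, 0.2125]
eef_rot: [0.683, 0.183, -0.683, 0.183]
ft_force: [-1.6, -1.6, 2.8]
[0.07179571 0.03867336 0.03347564]
```

```bash
python3 -m inch '[[[0,0,0,0,0,0,0.63],[-0.005,-0.003,0,0,0,0,0.6],[-0.01,-0.006,0,0,0,0,0.575],[-0.015,-0.009,0,0,0,0,0.55],[-0.015,-0.009,0,0,0,0,0.55],[-0.015,-0.009,0,0,0,0,0.55]]]' 45
python3 - <<'E'
from h import *
s=read_state();print(s['ee_pos'],s['ft_force'],s['torque'])
im=snap('wrist','w10f.png');crop(im,220,0,410,150,4,'w10.png')
E
```

```text
time: 13.75
ee_pos: [0.4982, 0.0059, 0.2122]
eef_rot: [-0.683, -0.183, 0.683, -0.183]
ft_force: [-0.8, -0.1, -1.1]
width: 0.0392
[0.49824914 0.00591905 0.21224415] [-0.83860663 -0.13155841 -1.08631183] [ 0.01861832 -0.01756276 -0.00257991]
```

View pics/w10.png

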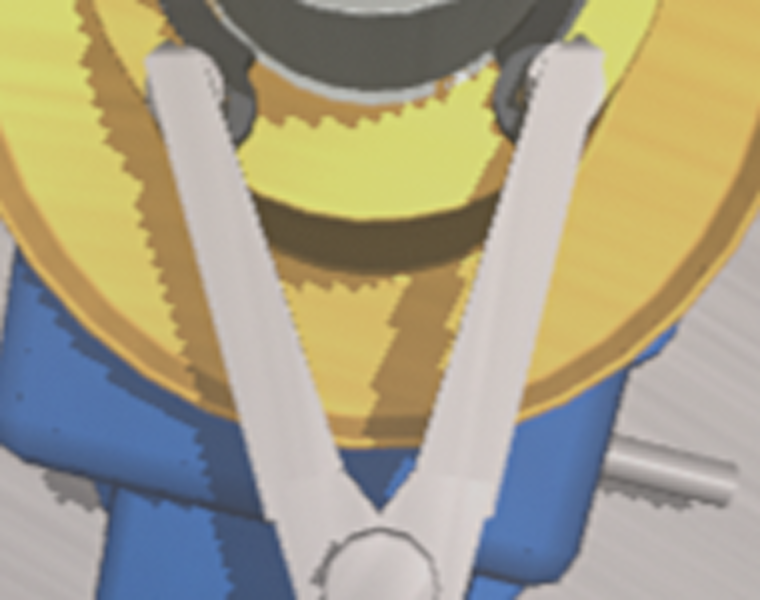

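```bash
python3 -m inch '[[[-0.005,-0.003,0,0,0,0,0.525],[-0.01,-0.006,0,0,0,0,0.5],[-0.015,-0.009,0,0,0,0,0.475],[-0.02,-0.012,0,0,0,0,0.45],[-0.02,-0.012,0,0,0,0,0.45],[-0.02,-0.012,0,0,0,0,0.45]]]' 45
python3 - <<'E'
from h import *
s=read_state();print(s['ee_pos'],s['ft_force'],s['torque'])
im=snap('wrist','w11f.png');crop(im,220,0,410,150,4,'w11.png')
E
```

```text
time: 14.4
ee_pos: [0.4961, 0.0047, 0.2125]
eef_rot: [0.683, 0.183, -0.683, 0.183]
ft_force: [1.9, 1.3, -0.7]
width: 0.0479
[0.49613841 0.00468476 0.21246396] [ 1.92620963  1.28772599 -0.74755466] [ 0.26433249 -0.33538448  0.04151117]
```

View pics/w11.png

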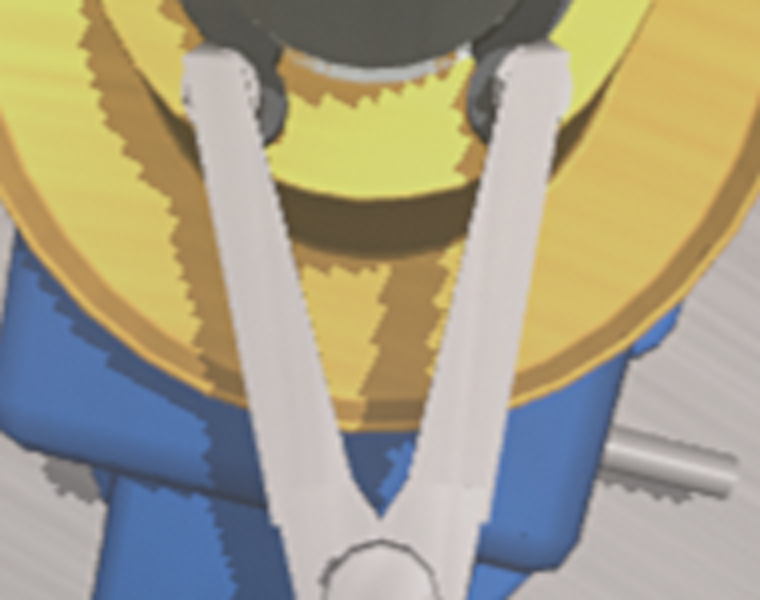

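```bash
python3 -m inch '[[[0,0,0,0,0,0,0.425],[-0.004,-0.002,0,0,0,0,0.4],[-0.008,-0.004,0,0,0,0,0.385],[-0.008,-0.004,0,0,0,0,0.37],[-0.008,-0.004,0,0,0,0,0.37],[-0.008,-0.004,0,0,0,0,0.37]]]' 45
python3 - <<'E'
from h import *
s=read_state();print(s['ee_pos'],s['ft_force'],s['torque'])
im=snap('wrist','w12f.png');crop(im,220,0,410,150,4,'w12.png')
im=snap('side','s12f.png');crop(im,260,130,360,220,8,'s12.png')
E
```

```text
time: 15.05
ee_pos: [0.496, 0.0048, 0.2129]
eef_rot: [0.684, 0.184, -0.682, 0.183]
ft_force: [6.2, 3.7, -1.9]
width: 0.0547
[0.49601058 0.00483168 0.21285752] [ 6.18113695  3.69767391 -1.93560231] [ 0.79844084 -1.33749831  0.04439079]
```

View pics/w12.png

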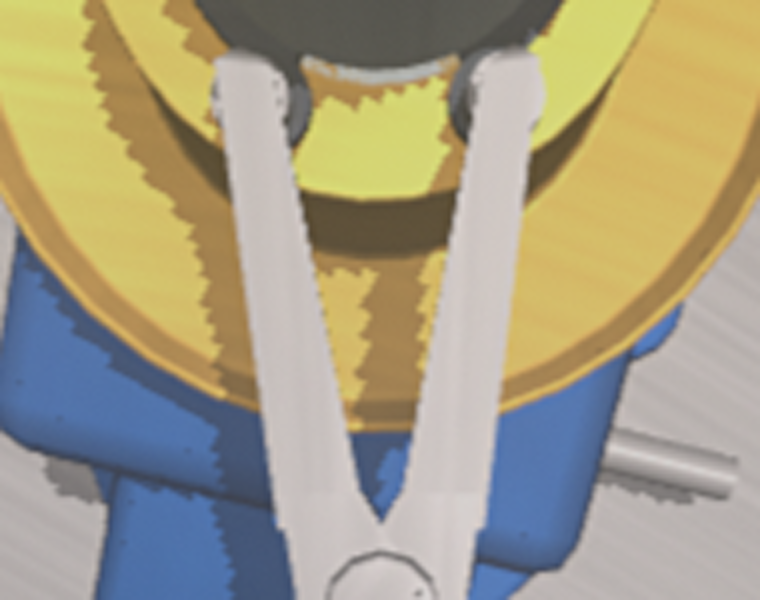

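View pics/s12.png

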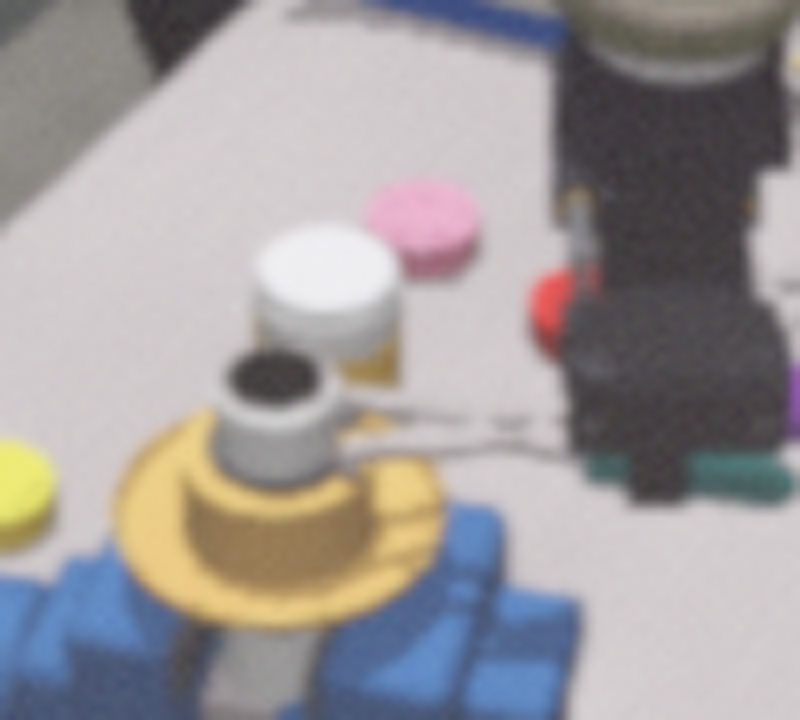

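```bash
python3 -m inch '[[[0.007,0.004,0,0,0,0,0.37],[0.014,0.008,0,0,0,0,0.36],[0.014,0.008,0,0,0,0,0.36],[0.014,0.008,0,0,0,0,0.36]]]' 45; python3 -m inch '[[[0,0,0,0,0,0,0.35],[0,0,0,0,0,0,0.35]]]' 45
python3 - <<'E'
from h import *
s=read_state();print(s['ee_pos'],s['ft_force'],s['torque'])
im=snap('wrist','w13f.png');crop(im,220,0,410,150,4,'w13.png')
E
```

```text
time: 15.55
ee_pos: [0.4966, 0.0049, 0.2123]
eef_rot: [-0.683, -0.183, 0.683, -0.183]
ft_force: [1.3, 0.3, -1.5]
width: 0.056
time: 15.75
ee_pos: [0.4966, 0.0049, 0.2123]
eef_rot: [-0.683, -0.183, 0.683, -0.183]
ft_force: [1.7, 0.3, -1.4]
width: 0.0564
[0.49660298 0.00487883 0.21232484] [ 1.7369632   0.27783226 -1.36978294] [ 0.15791616 -0.24039109 -0.02041212]
```

View pics/w13.png

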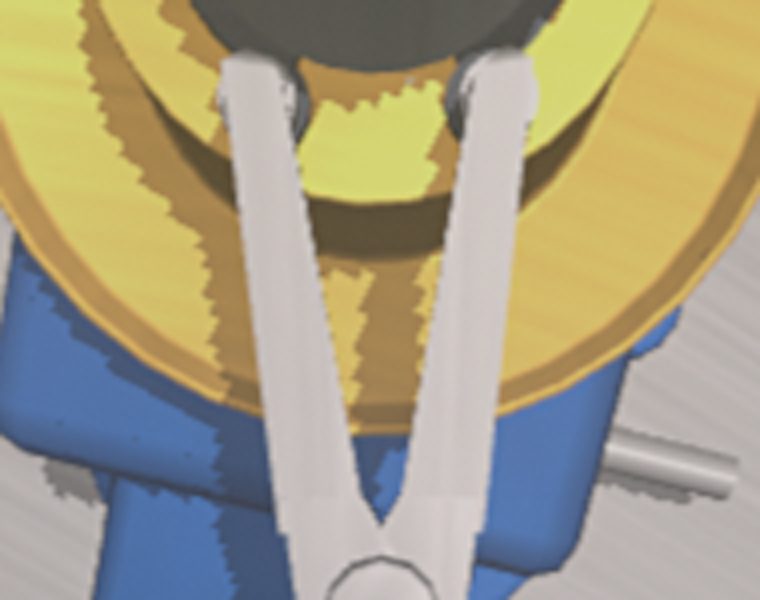

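```bash
python3 -m inch '[[[0,0,0,0,0,0,0.375],[0.004,0.002,0,0,0,0,0.38],[0.004,0.002,0,0,0,0,0.38],[0.004,0.002,0,0,0,0,0.38]]]' 45
python3 - <<'E'
from h import *
s=read_state();print(s['ee_pos'],s['ft_force'],s['torque'])
im=snap('wrist','w14f.png');crop(im,220,0,410,170,4,'w14.png')
E
```

```text
time: 16.2
ee_pos: [0.4969, 0.0051, 0.2122]
eef_rot: [-0.683, -0.183, 0.683, -0.183]
ft_force: [-1.4, 0.6, -2.0]
width: 0.0545
[0.49692262 0.00505393 0.21220376] [-1.36535035  0.59547671 -2.04242803] [-0.11148545  0.18656384 -0.0009736 ]
```

View pics/w14.png

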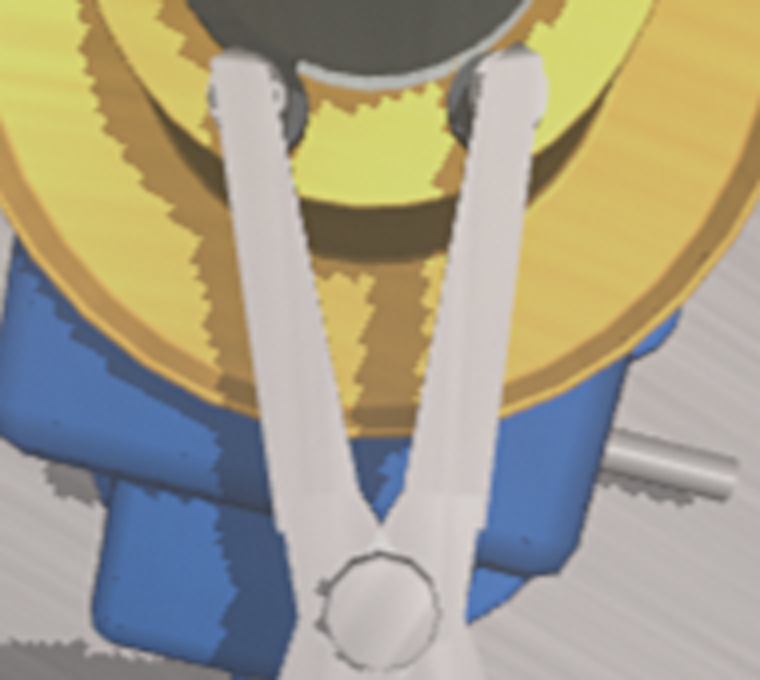

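```bash
python3 -m inch '[[[-0.002,-0.001,0,0,0,0,0.373],[-0.002,-0.001,0,0,0,0,0.373],[-0.002,-0.001,0.01,0,0,0,0.373],[-0.002,-0.001,0.02,0,0,0,0.373],[-0.002,-0.001,0.03,0,0,0,0.373],[-0.002,-0.001,0.04,0,0,0,0.373],[-0.002,-0.001,0.05,0,0,0,0.373],[-0.002,-0.001,0.05,0,0,0,0.373]]]' 45
python3 - <<'E'
from h import *
s=read_state();print(s['ee_pos'],s['ft_force'],s['torque'])
im=snap('wrist','w15f.png');crop(im,220,0,410,170,4,'w15.png')
im=snap('side','s15f.png');crop(im,260,130,360,220,8,'s15.png')
E
```

```text
time: 17.05
ee_pos: [0.4972, 0.0053, 0.2186]
eef_rot: [0.683, 0.183, -0.683, 0.183]
ft_force: [0.8, 0.2, -1.9]
width: 0.0548
[0.49718666 0.00531178 0.21861762] [ 0.84248603  0.20075668 -1.90801528] [ 0.11983099 -0.23667948 -0.00724014]
```

View pics/w15.png

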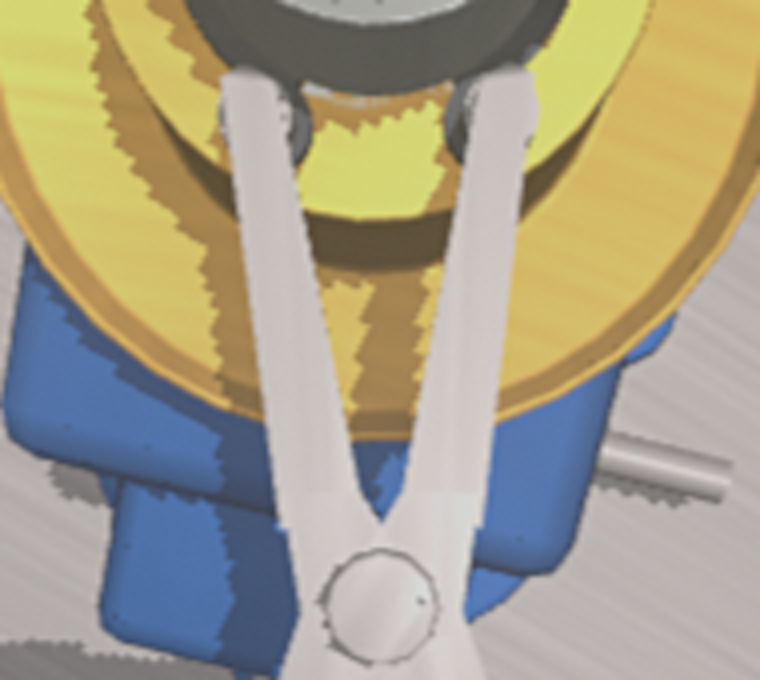

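View pics/s15.png

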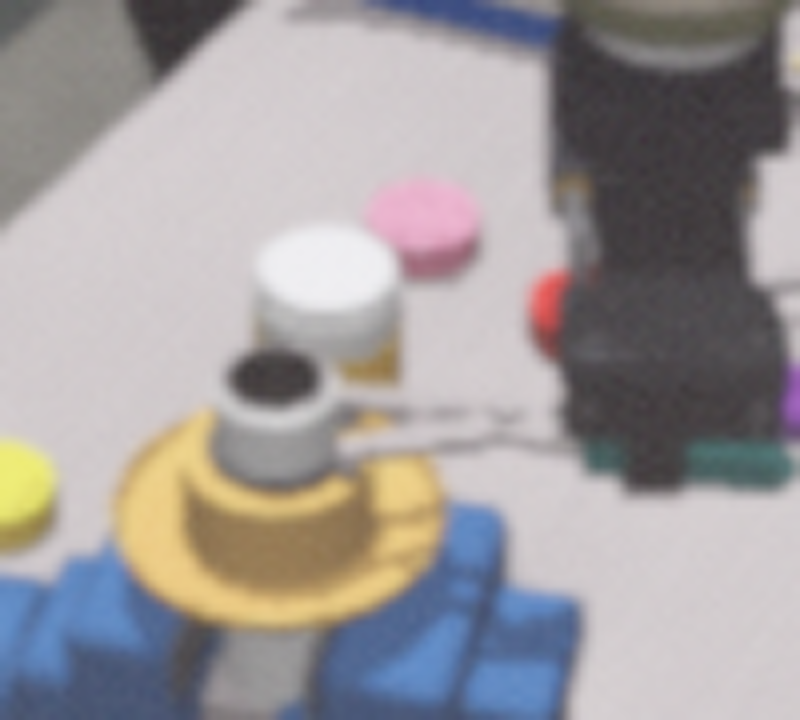

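```bash
python3 -m inch '[[[-0.004,-0.002,0.01,0,0,0,0.373],[-0.004,-0.002,0.02,0,0,0,0.373],[-0.004,-0.002,0.03,0,0,0,0.373],[-0.004,-0.002,0.04,0,0,0,0.373],[-0.004,-0.002,0.04,0,0,0,0.373]]]' 45
python3 - <<'E'
from h import *
s=read_state();print(s['ee_pos'],s['ft_force'],s['torque'])
im=snap('wrist','w16f.png');crop(im,220,0,410,170,4,'w16.png')
im=snap('side','s16f.png');crop(im,290,150,370,210,10,'s16.png')
im=snap('scene','c16f.png');crop(im,290,110,390,200,8,'c16.png')
E
```

```text
time: 17.65
ee_pos: [0.497, 0.0053, 0.2236]
eef_rot: [0.683, 0.183, -0.682, 0.183]
ft_force: [4.8, 1.7, -3.2]
width: 0.0548
[0.49699645 0.00529127 0.22359719] [ 4.80492504  1.72585128 -3.20486305] [ 0.64793359 -1.05675519  0.08054656]
```

View pics/w16.png

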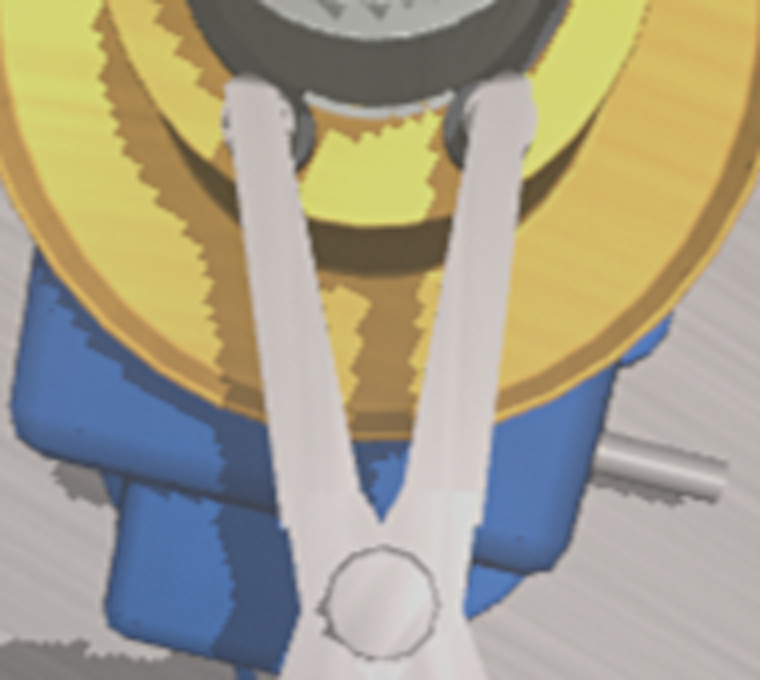

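View pics/s16.png

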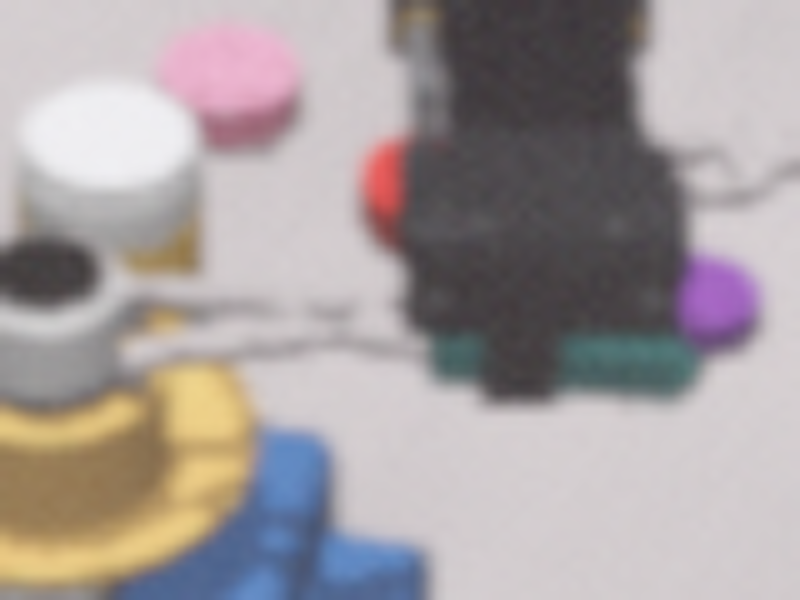

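View pics/c16.png

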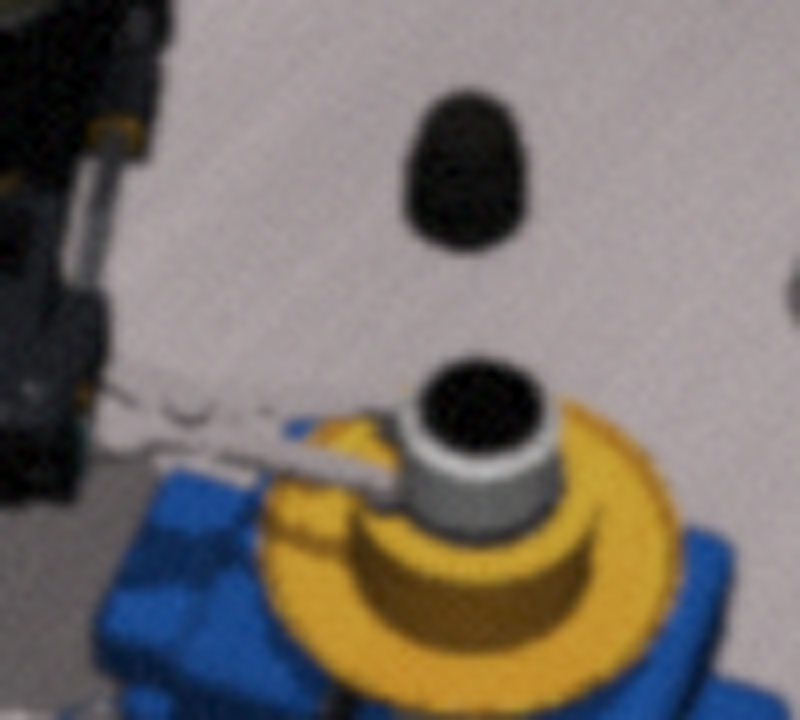

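```bash
python3 - <<'E'
from h import *
im=cv2.imread('pics/w3.png');crop(im,220,0,410,170,4,'w3c.png')
E
```

```text
(no output)
```

View pics/w3c.png

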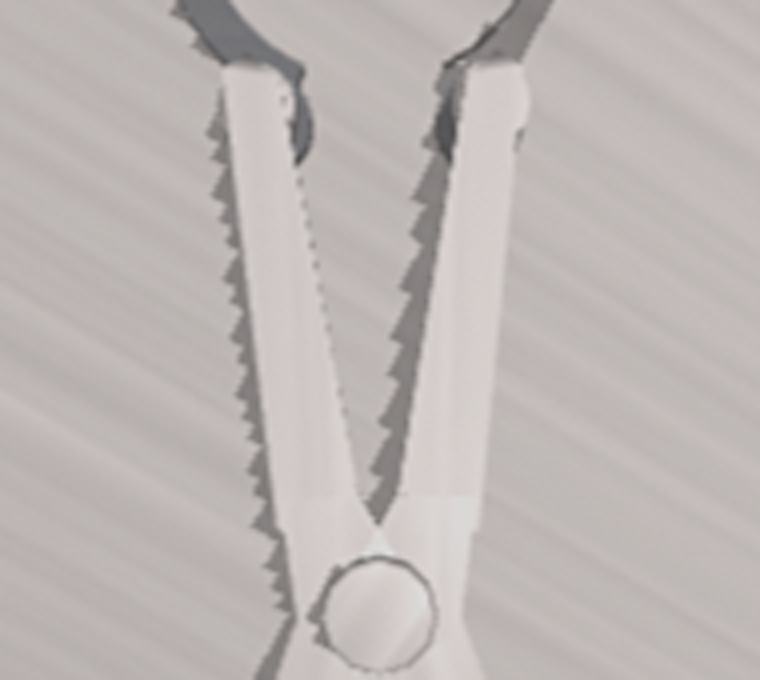

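```bash
python3 -m inch '[[[0.006,0.003,-0.02,0,0,0,0.362],[0.012,0.006,-0.04,0,0,0,0.362],[0.012,0.006,-0.06,0,0,0,0.362],[0.012,0.006,-0.08,0,0,0,0.362],[0.012,0.006,-0.08,0,0,0,0.362],[0.012,0.006,-0.08,0,0,0,0.362]]]' 45
python3 - <<'E'
from h import *
s=read_state();print(s['ee_pos'],s['ft_force'],s['torque'])
im=snap('wrist','w17f.png');crop(im,220,0,410,170,4,'w17.png')
E
```

```text
time: 18.4
ee_pos: [0.4977, 0.0055, 0.2135]
eef_rot: [-0.683, -0.183, 0.683, -0.183]
ft_force: [-0.8, -0.3, -0.5]
width: 0.056
[0.49773868 0.00549228 0.213463  ] [-0.80736482 -0.27016374 -0.54566714] [-0.09075136  0.2256386   0.08269148]
```

View pics/w17.png

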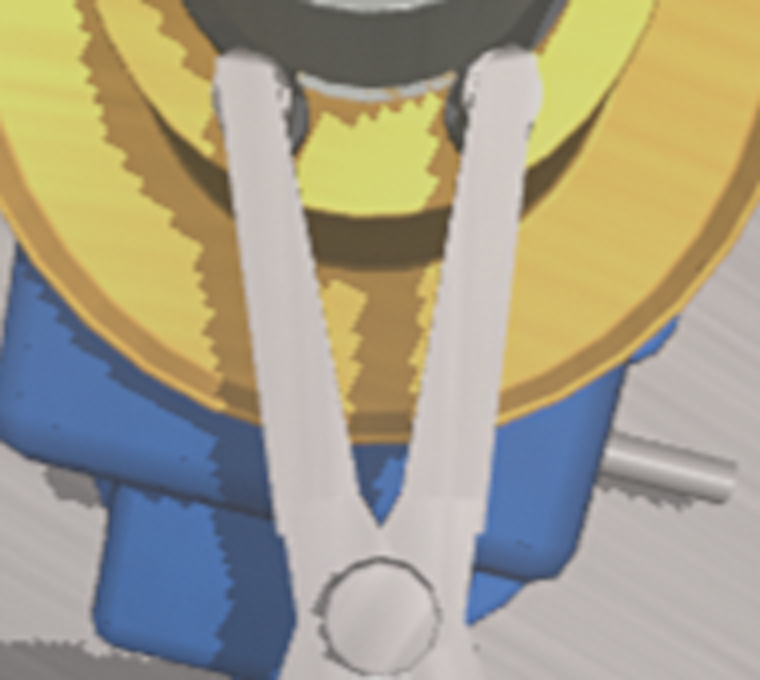

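```bash
python3 -m inch '[[[-0.002,-0.001,0,0,0,0,0.368],[-0.002,-0.001,0,0,0,0,0.368],[-0.002,-0.001,0,0,0,0,0.368]]]' 45
python3 -m inch '[[[0,0,0.005,0,0,0,0.368],[0,0,0.01,0,0,0,0.368],[0,0,0.015,0,0,0,0.368],[0,0,0.02,0,0,0,0.368],[0,0,0.02,0,0,0,0.368]]]' 45
python3 - <<'E'
from h import *
s=read_state();print(s['ee_pos'],s['ft_force'],s['torque'])
im=snap('wrist','w18f.png');crop(im,220,0,410,170,4,'w18.png')
E
```

```text
time: 18.75
ee_pos: [0.4978, 0.0055, 0.2137]
eef_rot: [0.683, 0.183, -0.683, 0.183]
ft_force: [-0.8, -0.8, -0.9]
width: 0.0553
time: 19.25
ee_pos: [0.4977, 0.0055, 0.2161]
eef_rot: [0.683, 0.183, -0.683, 0.183]
ft_force: [-0.1, -0.3, -1.9]
width: 0.0551
[0.49774303 0.00554551 0.21609596] [-0.1029694  -0.27873397 -1.92833925] [ 0.04580915 -0.00161161  0.0025811 ]
```

View pics/w18.png

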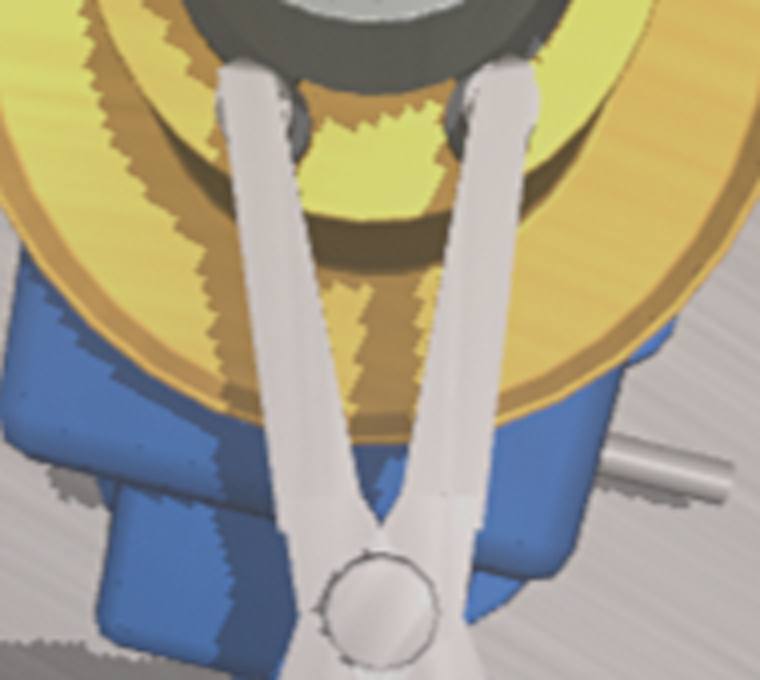

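```bash
python3 -m inch '[[[0,0,-0.01,0,0,0,0.366],[0,0,-0.02,0,0,0,0.362],[0,0,-0.02,0,0,0,0.362]]]' 45
python3 -m inch '[[[0.0115,0.0067,0,0,0,0,0.3695],[0.023,0.0134,0,0,0,0,0.377],[0.0345,0.02,0,0,0,0,0.3845],[0.0345,0.02,0,0,0,0,0.3845]]]' 45
python3 - <<'E'
from h import *
s=read_state();print(s['ee_pos'],s['ft_force'],s['torque'])
im=snap('wrist','w19f.png');crop(im,220,0,410,190,4,'w19.png')
E
```

```text
time: 19.6
ee_pos: [0.4976, 0.0055, 0.2134]
eef_rot: [-0.683, -0.183, 0.683, -0.183]
ft_force: [-0.9, 0.6, -0.2]
width: 0.0555
time: 20.0
ee_pos: [0.5005, 0.0068, 0.2128]
eef_rot: [-0.682, -0.183, 0.684, -0.183]
ft_force: [-7.3, -4.3, -0.7]
width: 0.0539
[0.50048409 0.00682621 0.21280441] [-7.28206312 -4.30717    -0.71887917] [-0.95378159  1.48616008  0.00584633]
```

View pics/w19.png

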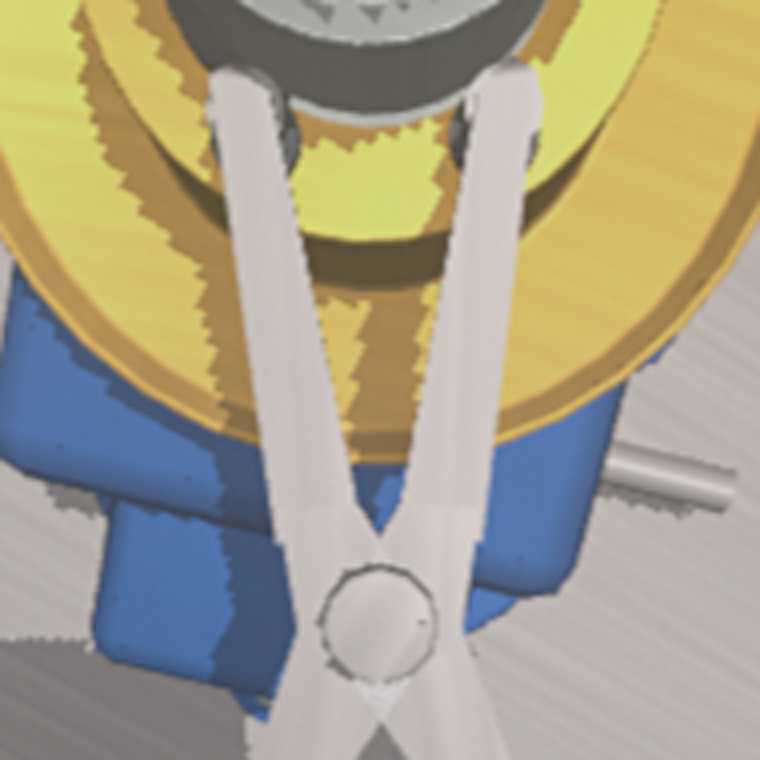

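```bash
python3 -m inch '[[[0,0,0,0,0,0,0.4],[0,0,0,0,0,0,0.42],[0.006,0.0035,0,0,0,0,0.42]]]' 3
python3 - <<'E'
from h import *
s=read_state();print(s['ee_pos'],s['ft_force'],s['torque'])
im=snap('wrist','w20f.png');crop(im,220,0,410,190,4,'w20.png')
E
```

```text
time: 20.35
ee_pos: [0.5026, 0.0083, 0.2136]
eef_rot: [0.683, 0.183, -0.683, 0.183]
ft_force: [-1.6, -0.6, -0.6]
width: 0.0579
[0.50258372 0.00832587 0.21361438] [-1.62136615 -0.64670176 -0.61324501] [-0.26904977  0.40941792 -0.02032756]
```

View pics/w20.png

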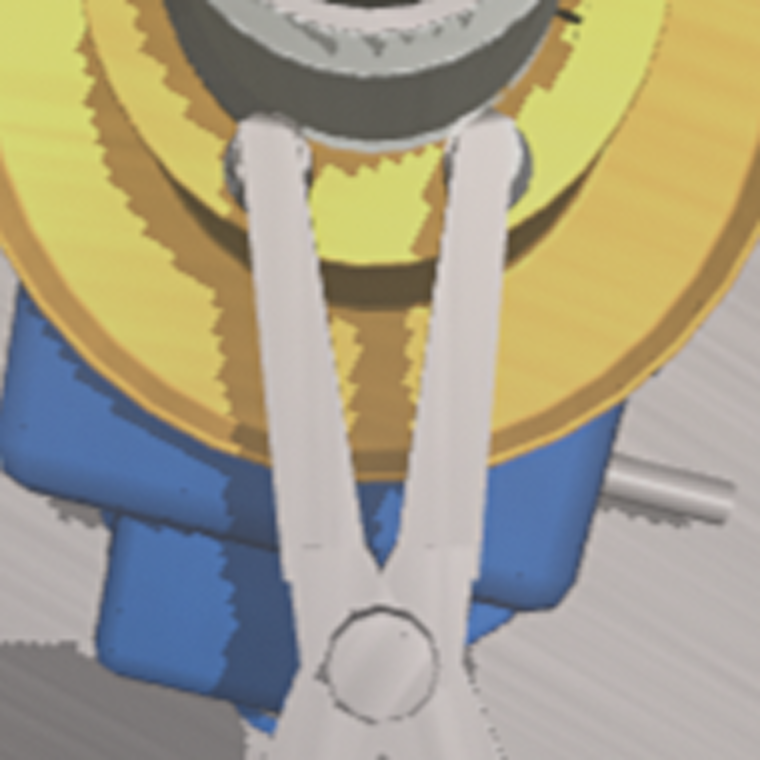

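```bash
python3 - <<'E'
from h import *
im=snap('side','s20f.png');crop(im,280,150,380,220,8,'s20.png')
im=snap('scene','c20f.png');crop(im,290,110,390,200,8,'c20.png')
E
```

```text
(no output)
```

View pics/s20.png

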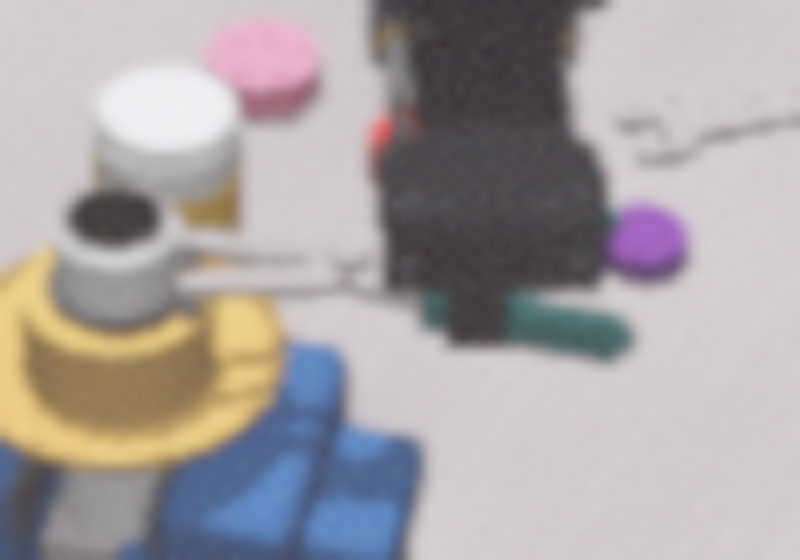

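View pics/c20.png

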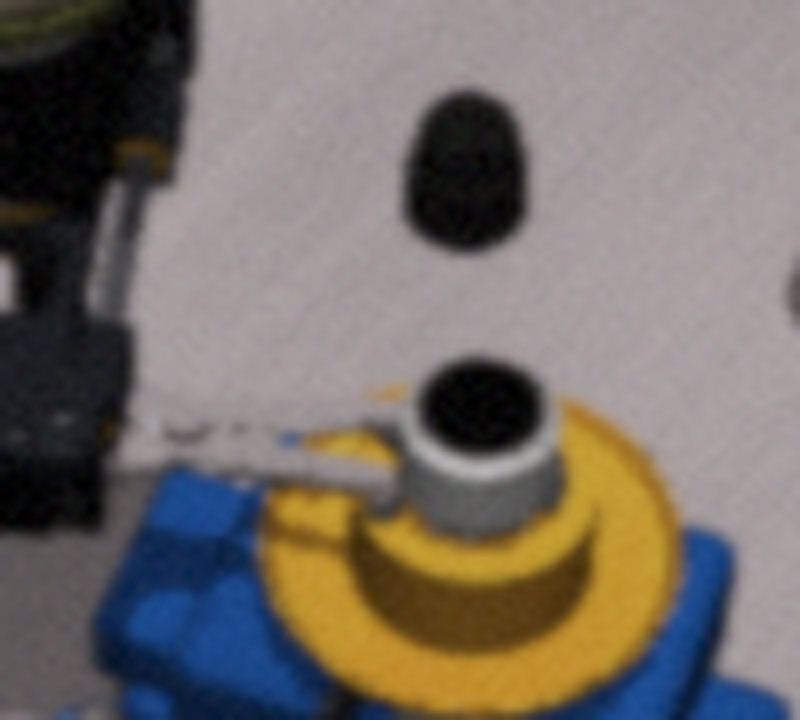

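```bash
python3 -m inch '[[[0,0,0,0,0,0,0.36],[0,0,0,0,0,0,0.36],[0,0,0.01,0,0,0,0.36],[0,0,0.02,0,0,0,0.36],[0,0,0.03,0,0,0,0.36],[0,0,0.03,0,0,0,0.36]]]' 45
python3 - <<'E'
from h import *
s=read_state();print(s['ee_pos'],s['ft_force'],s['torque'])
im=snap('wrist','w21f.png');crop(im,220,0,410,190,4,'w21.png')
im=snap('side','s21f.png');crop(im,280,150,380,220,8,'s21.png')
E
```

```text
time: 21.1
ee_pos: [0.5028, 0.0084, 0.2175]
eef_rot: [0.683, 0.183, -0.683, 0.183]
ft_force: [0.2, -0.8, -1.3]
width: 0.0559
[0.50275206 0.00843893 0.21746894] [ 0.16269704 -0.76895119 -1.31204749] [ 0.01535696  0.04169184 -0.01770806]
```

View pics/w21.png

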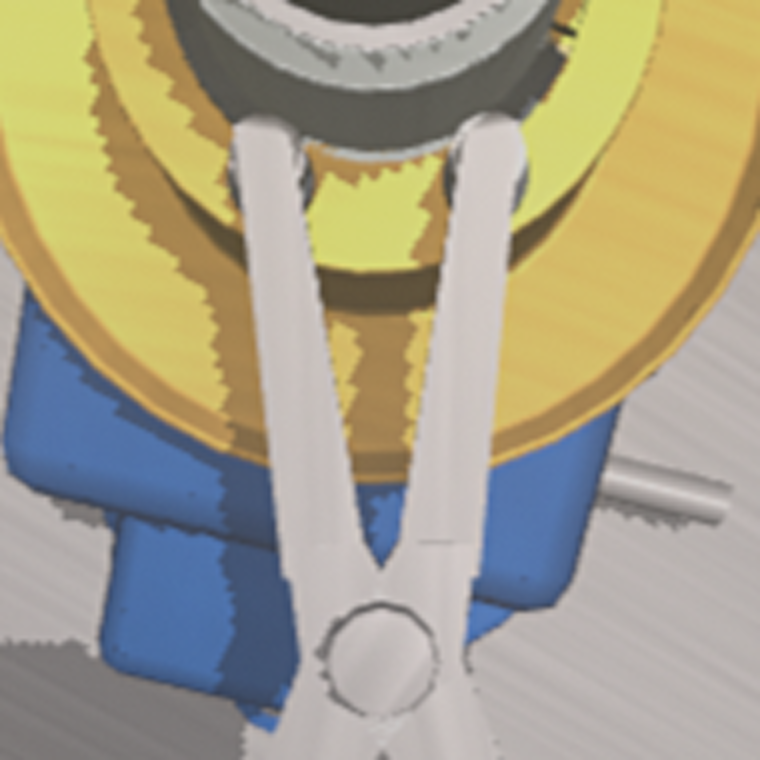

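View pics/s21.png

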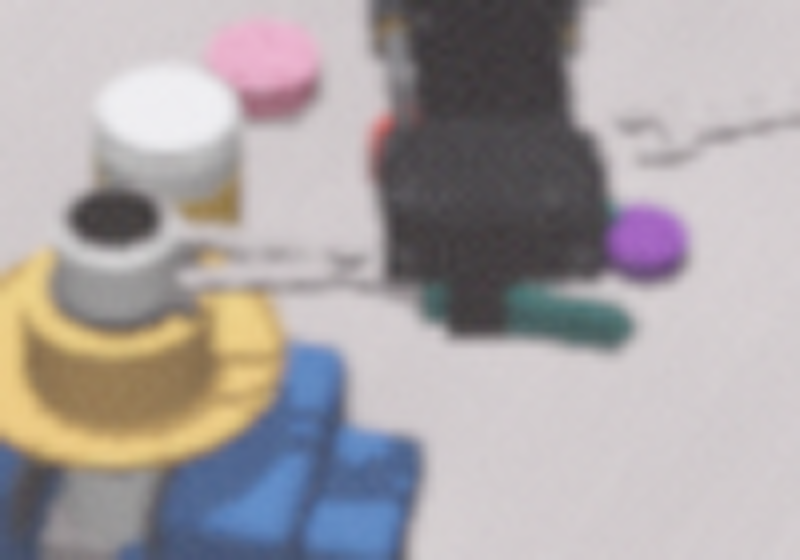

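```bash
python3 -m inch '[[[0,0,0.01,0,0,0,0.36],[0,0,0.02,0,0,0,0.36],[0,0,0.03,0,0,0,0.36],[0,0,0.04,0,0,0,0.36],[0,0,0.05,0,0,0,0.36],[0,0,0.05,0,0,0,0.36]]]' 45
python3 - <<'E'
from h import *
s=read_state();print(s['ee_pos'],s['ft_force'],s['torque'])
im=snap('wrist','w22f.png');crop(im,220,0,410,190,4,'w22.png')
im=snap('side','s22f.png');crop(im,280,150,380,220,8,'s22.png')
E
```

```text
time: 21.8
ee_pos: [0.5026, 0.0083, 0.2234]
eef_rot: [0.683, 0.183, -0.683, 0.183]
ft_force: [-1.0, 0.0, -2.4]
width: 0.0557
[0.5026358  0.00833183 0.22337168] [-1.01467902  0.04285277 -2.43099413] [-0.02003372  0.01273627  0.0039593 ]
```

View pics/w22.png

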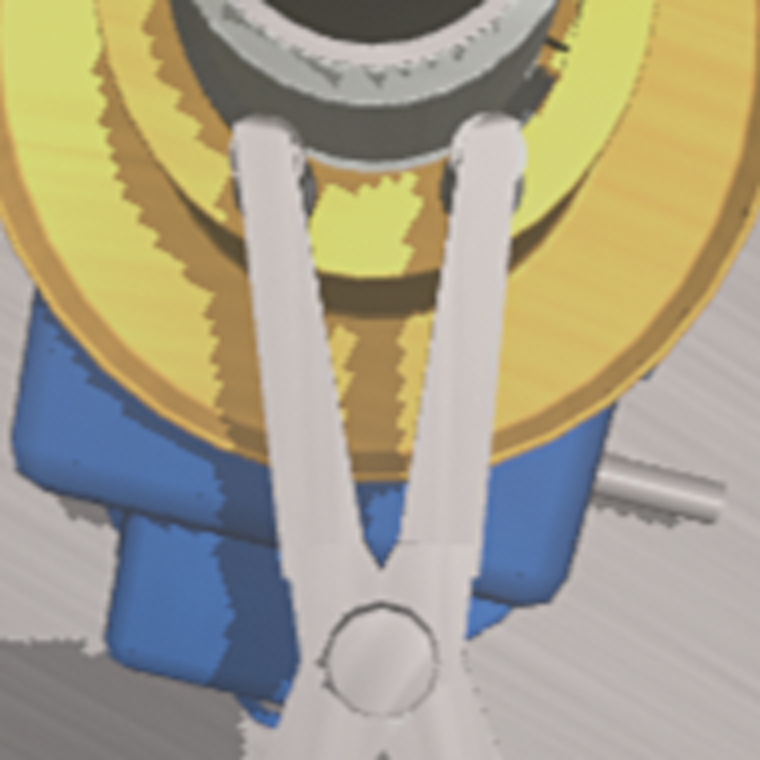

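View pics/s22.png

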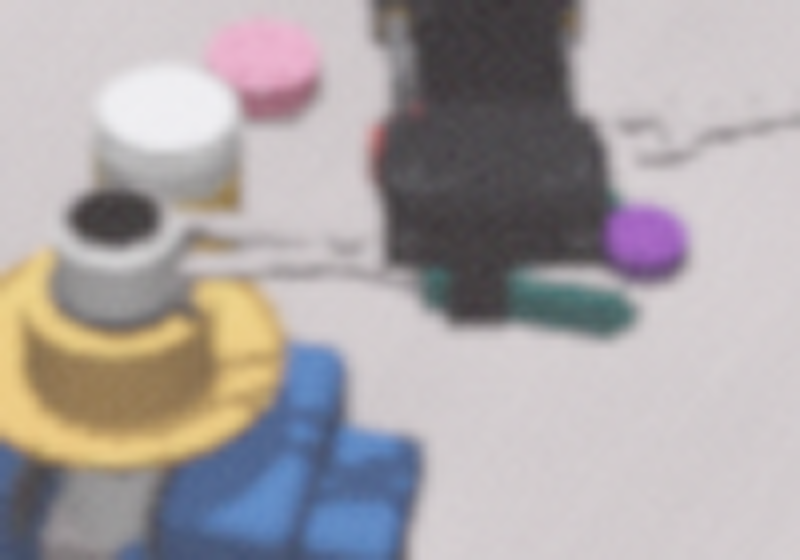

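The side view shows the tips clear above the lug, which is the dark spot at (190,315). The wrist view shows the lugs staying down while the tips rise, so the pins are out. I'll back off and up, then firm the grip.

```bash
python3 -m inch '[[[-0.03,-0.02,0.05,0,0,0,0.36],[-0.07,-0.04,0.1,0,0,0,0.36],[-0.12,-0.07,0.15,0,0,0,0.36],[-0.17,-0.1,0.2,0,0,0,0.36],[-0.17,-0.1,0.2,0,0,0,0.42],[-0.17,-0.1,0.2,0,0,0,0.5],[-0.17,-0.1,0.2,0,0,0,0.6],[-0.17,-0.1,0.2,0,0,0,0.7],[-0.17,-0.1,0.2,0,0,0,0.7]]]' 40
python3 - <<'E'
from h import *
s=read_state();print(s['ee_pos'],s['ft_force'],s['torque'])
im=snap('wrist','w23f.png')
im=snap('side','s23f.png');crop(im,260,120,400,230,5.5,'s23.png')
E
```

```text
time: 22.8
ee_pos: [0.4821, -0.0035, 0.2469]
eef_rot: [-0.683, -0.183, 0.683, -0.183]
ft_force: [-0.8, -0.3, -2.0]
width: 0.0306
[ 0.48212109 -0.00352605  0.24691015] [-0.84248403 -0.28708909 -1.95680594] [-0.03914536 -0.00277433  0.09907411]
```

View pics/w23f.png

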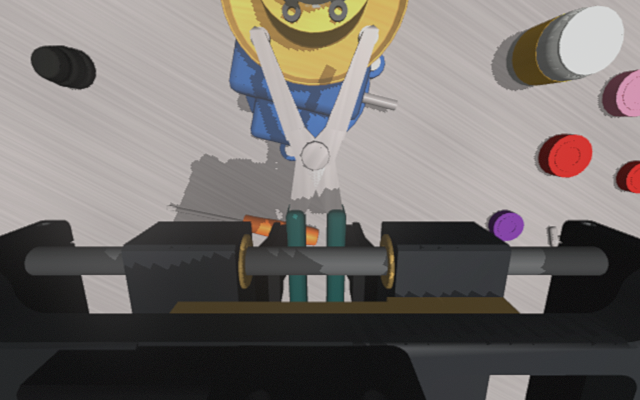

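View pics/s23.png

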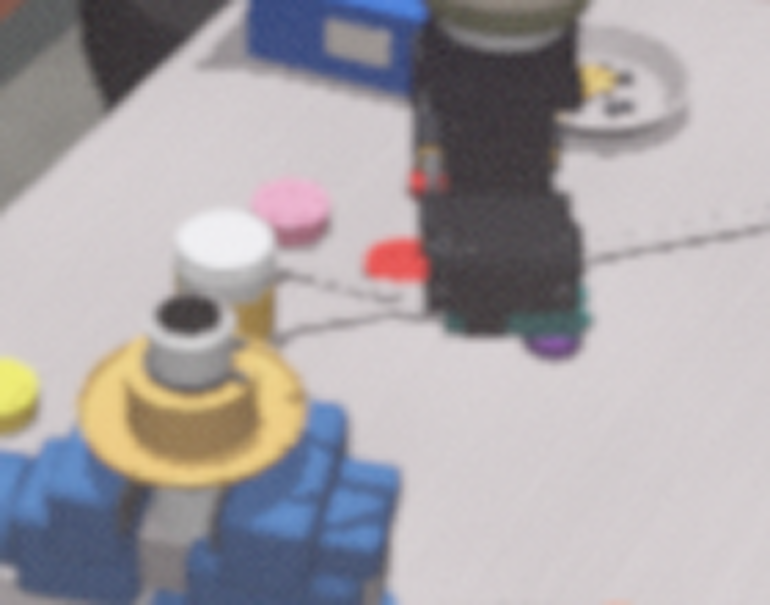

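The clip sits closed, with both lugs at (291,10) and (338,10), level and symmetric. Next I'll back off further for a full view of it.

```bash
python3 -m inch '[[[-0.1,-0.06,0.15,0,0,0,0.75],[-0.2,-0.13,0.3,0,0,0,0.75],[-0.3,-0.2,0.4,0,0,0,0.75],[-0.35,-0.2,0.5,0,0,0,0.75],[-0.35,-0.2,0.5,0,0,0,0.75],[-0.35,-0.2,0.5,0,0,0,0.75]]]' 40
python3 - <<'E'
from h import *
s=read_state();print(s['ee_pos'],s['ft_force'],s['torque'])
im=snap('wrist','w24f.png');crop(im,220,0,420,150,4,'w24.png')
E
```

```text
time: 23.5
ee_pos: [0.4405, -0.0272, 0.307]
eef_rot: [0.683, 0.183, -0.683, 0.183]
ft_force: [-0.2, 0.9, -2.4]
width: 0.0303
[ 0.44045353 -0.02718354  0.30695829] [-0.22752534  0.93245155 -2.38293511] [ 0.00752861 -0.00564413 -0.03309623]
```

View pics/w24.png

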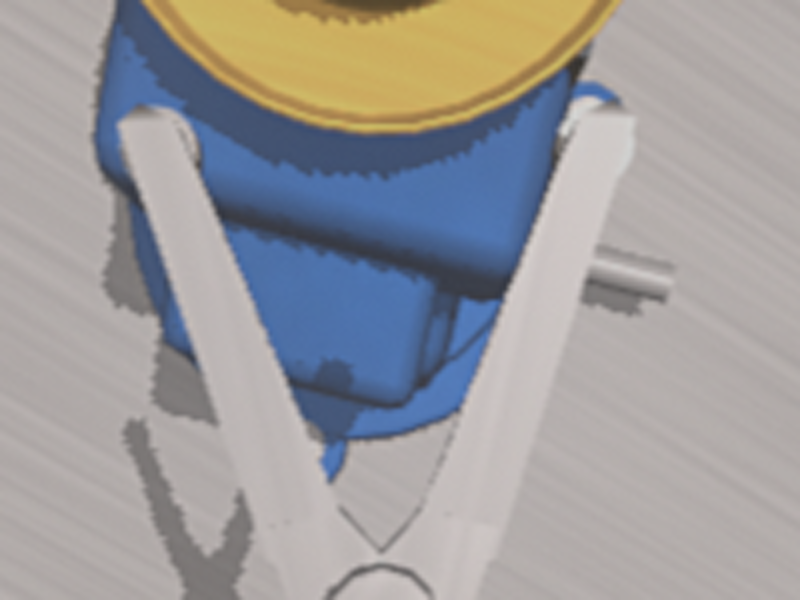

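```bash
python3 -m inch '[[[0,-0.25,0,0,0,0,0.75],[0.05,-0.5,0,0,0,0,0.75],[0.1,-0.75,0,0,0,0,0.75],[0.12,-1,0,0,0,0,0.75],[0.12,-1,-0.2,0,0,0,0.75],[0.12,-1,-0.4,0,0,0,0.75]]]' 40
python3 -m inch '[[[0,-0.2,-0.25,0,0,0,0.75],[0,-0.4,-0.5,0,0,0,0.75],[0,-0.6,-0.75,0,0,0,0.75],[0,-0.65,-1,0,0,0,0.75],[0,-0.65,-1,0,0,0,0.75]]]' 40
python3 -m inch '[[[0,0,-0.2,0,0,0,0.75],[0,0,-0.4,0,0,0,0.75],[0,0,-0.6,0,0,0,0.75],[0,0,-0.7,0,0,0,0.75],[0,0,-0.7,0,0,0,0.75]]]' 40
python3 - <<'E'
from h import *
s=read_state();print(s['ee_pos'],s['ft_force'],s['torque'])
im=snap('wrist','w25f.png')
im=snap('side','s25f.png');crop(im,260,130,420,250,5,'s25.png')
im=snap('scene','c25f.png');crop(im,190,130,390,330,4,'c25.png')
E
```

```text
time: 24.15
ee_pos: [0.4549, -0.1482, 0.2576]
eef_rot: [-0.683, -0.183, 0.683, -0.183]
ft_force: [-0.7, 1.3, -1.9]
width: 0.0304
time: 24.65
ee_pos: [0.4519, -0.2252, 0.1344]
eef_rot: [-0.681, -0.185, 0.685, -0.181]
ft_force: [-0.4, 0.5, -1.8]
width: 0.0305
time: 25.15
ee_pos: [0.4543, -0.2247, 0.0546]
eef_rot: [-0.682, -0.184, 0.683, -0.183]
ft_force: [-0.1, 0.2, -1.6]
width: 0.0306
[ 0.45428193 -0.22466391  0.05456247] [-0.06141034  0.17713509 -1.61387447] [ 0.00285355 -0.04346356  0.05093564]
```

View pics/s25.png

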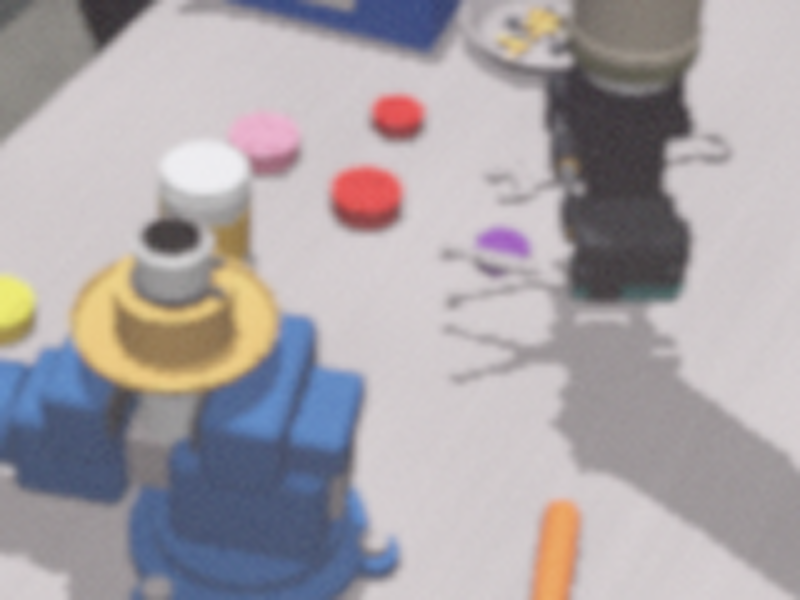

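View pics/w25f.png

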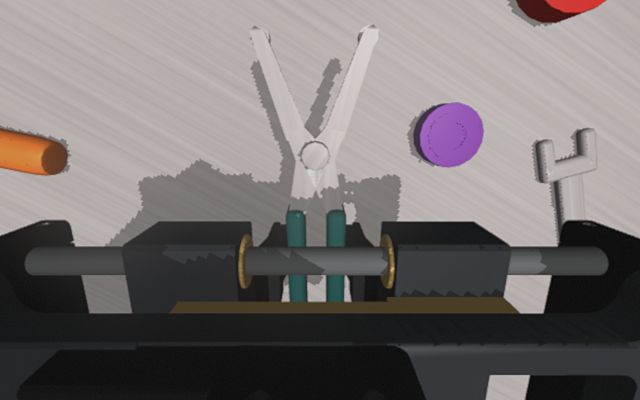

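View pics/c25.png

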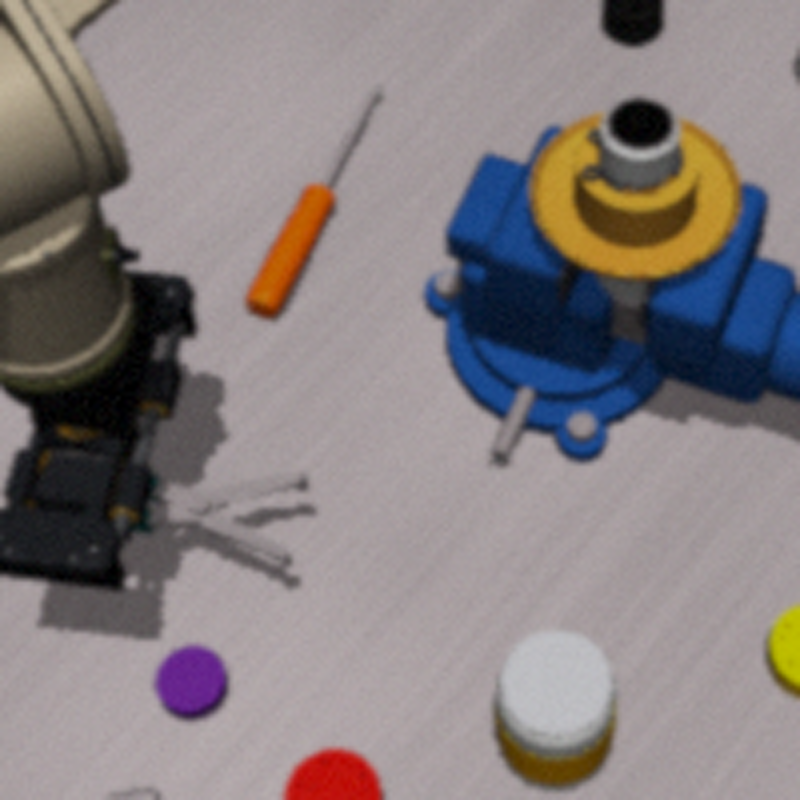

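```bash
python3 -m inch '[[[0,0,-0.1,0,0,0,0.75],[0,0,-0.2,0,0,0,0.75],[0,0,-0.3,0,0,0,0.75],[0,0,-0.34,0,0,0,0.75],[0,0,-0.34,0,0,0,0.75]]]' 40
python3 -m inch '[[[0,0,-0.012,0,0,0,0.75],[0,0,-0.012,0,0,0,0.75]]]' 40 | grep -E 'pos|ft'
python3 -m inch '[[[0,0,-0.012,0,0,0,0.75],[0,0,-0.012,0,0,0,0.75]]]' 40 | grep -E 'pos|ft'
python3 -m inch '[[[0,0,-0.012,0,0,0,0.75],[0,0,-0.012,0,0,0,0.75]]]' 40 | grep -E 'pos|ft'
python3 - <<'E'
from h import *
im=snap('wrist','w26f.png')
im=snap('side','s26f.png');crop(im,320,150,420,230,8,'s26.png')
E
```

```text
time: 25.8
ee_pos: [0.4538, -0.2253, 0.0132]
eef_rot: [-0.682, -0.184, 0.683, -0.183]
ft_force: [-0.9, 0.1, -1.4]
width: 0.0305
ee_pos: [0.4548, -0.2257, 0.0131]
ft_force: [-0.3, 0.3, -0.9]
ee_pos: [0.4546, -0.2257, 0.0116]
ft_force: [-0.6, 0.7, -2.0]
ee_pos: [0.4545, -0.2257, 0.01]
ft_force: [-0.6, -0.3, -0.8]
```

View pics/s26.png

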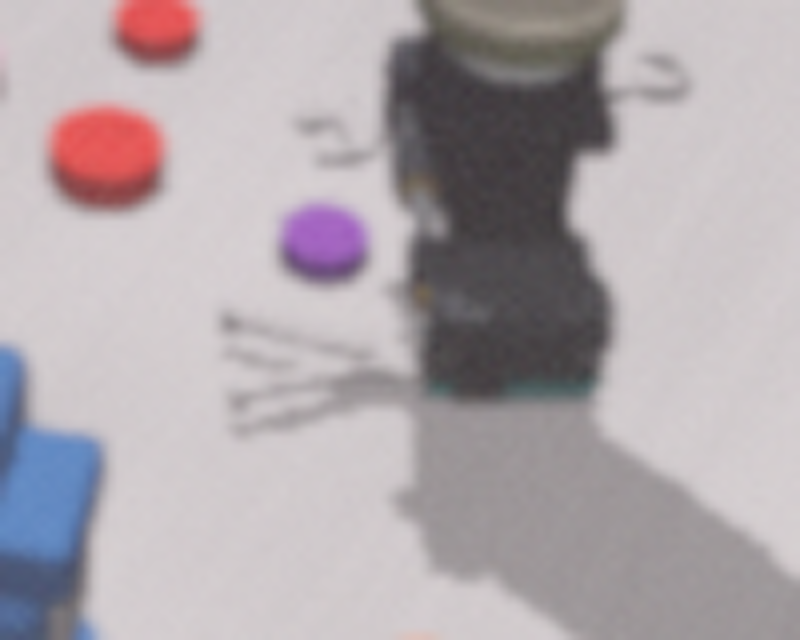

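View pics/w26f.png

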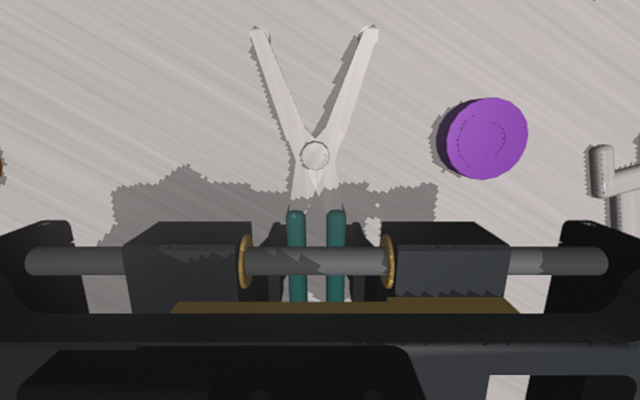

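```bash
for i in 1 2 3 4; do python3 -m inch '[[[0,0,-0.01,0,0,0,0.75],[0,0,-0.01,0,0,0,0.75]]]' 40 | grep -E 'pos|ft'; done
```

```text
ee_pos: [0.4545, -0.2256, 0.0087]
ft_force: [0.1, 0.6, -2.1]
ee_pos: [0.4547, -0.2256, 0.0078]
ft_force: [-0.8, 0.4, 2.2]
ee_pos: [0.455, -0.2257, 0.0068]
ft_force: [0.8, 1.5, 4.2]
ee_pos: [0.4552, -0.2257, 0.006]
ft_force: [-1.3, 1.3, 9.4]
```

```bash
python3 -m inch '[[[0,0,0,0,0,0,0.6],[0,0,0,0,0,0,0.55],[0,0,-0.005,0,0,0,0.5],[0,0,-0.01,0,0,0,0.45],[0,0,-0.015,0,0,0,0.4],[0,0,-0.02,0,0,0,0.38],[0,0,-0.02,0,0,0,0.37]]]' 20
python3 - <<'E'
from h import *
im=snap('wrist','w27f.png')
im=snap('side','s27f.png');crop(im,320,150,420,230,8,'s27.png')
E
```

```text
time: 28.0
ee_pos: [0.4561, -0.2261, 0.0039]
eef_rot: [0.684, 0.183, -0.682, 0.184]
ft_force: [2.0, 0.4, 7.7]
width: 0.0541
```

View pics/s27.png

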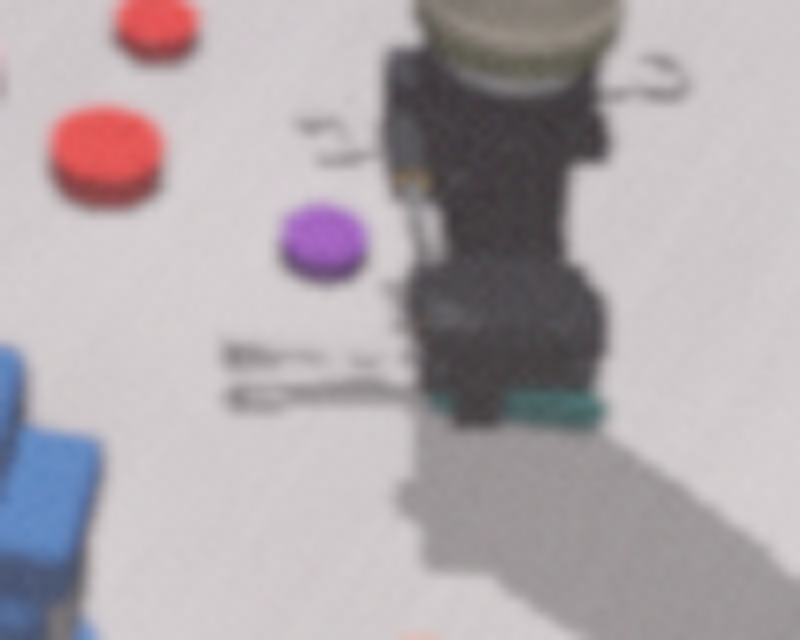

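View pics/w27f.png

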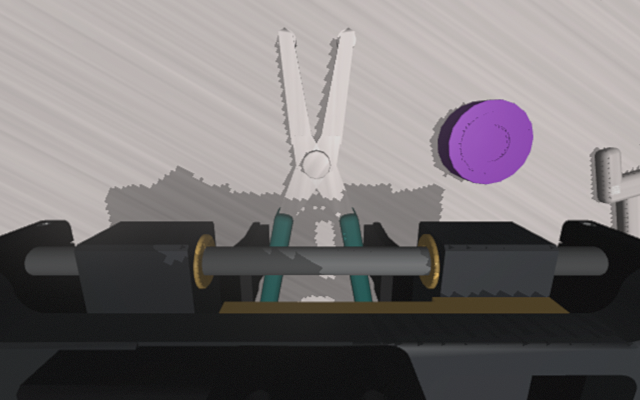

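```bash
python3 -m inch '[[[0,0,0,0,0,0,0.36],[0,0,0,0,0,0,0.34],[0,0,0,0,0,0,0.3],[0,0,0,0,0,0,0.2],[0,0,0,0,0,0,0],[0,0,0,0,0,0,0],[0,0,0.05,0,0,0,0],[0,0,0.2,0,0,0,0]]]' 20
python3 -m inch '[[[0,0,0.3,0,0,0,0],[0,0,0.6,0,0,0,0],[0,0,1,0,0,0,0],[0,0,1,0,0,0,0]]]'
python3 - <<'E'
from h import *
im=snap('wrist','w28f.png')
im=snap('side','s28f.png');crop(im,260,130,420,250,5,'s28.png')
E
```

```text
time: 28.9
ee_pos: [0.4534, -0.2251, 0.026]
eef_rot: [-0.682, -0.184, 0.684, -0.183]
ft_force: [-0.0, 0.5, 0.6]
width: 0.0857
time: 29.3
ee_pos: [0.4578, -0.2269, 0.1535]
eef_rot: [0.686, 0.181, -0.68, 0.186]
ft_force: [0.2, -0.8, -0.6]
width: 0.0871
```

View pics/s28.png

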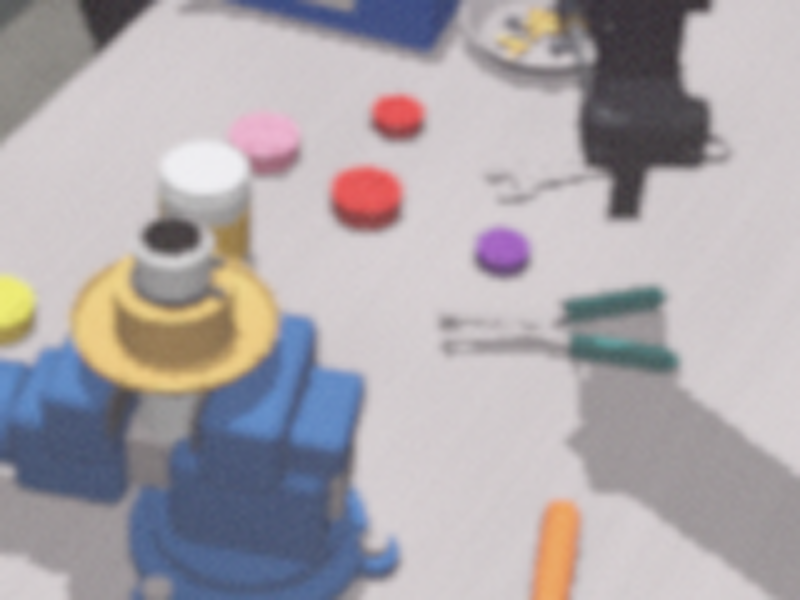

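View pics/w28f.png

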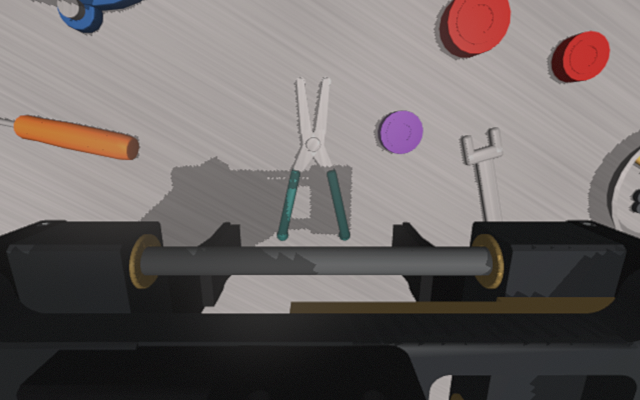

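```bash
python3 -m inch '[[[0.4,-0.1,0.2,0,0,0,0],[0.8,-0.2,0.2,0,0,0,0],[1,-0.24,0.2,0,0,0,0],[1,-0.24,0.2,0,0,0,0]]]' 10
python3 -m inch '[[[0.3,-0.1,0,0,0,0,0],[0.6,-0.17,0,0,0,0,0],[0.68,-0.17,0,0,0,0,0],[0.68,-0.17,0,0,0,0,0],[0.68,-0.17,0,0,0,0,0]]]' 10
python3 - <<'E'
from h import *
s=read_state();c=get_calibration('wrist')
im=snap('wrist','w29f.png');hsv=cv2.cvtColor(im,cv2.COLOR_BGR2HSV)
m=((hsv[...,0]<8)|(hsv[...,0]>172))&(hsv[...,1]>140)
n,l,st,ce=cv2.connectedComponentsWithStats(m.astype(np.uint8))
for i in range(1,n):
    if st[i,4]>300: print('red',st[i],ce[i],plane(c,*ce[i],.013),plane(c,*ce[i],.02))
print(s['ee_pos'])
E
```

```text
time: 29.8
ee_pos: [0.5764, -0.2538, 0.1681]
eef_rot: [-0.682, -0.185, 0.683, -0.183]
ft_force: [-0.5, 0.7, -0.9]
width: 0.087
time: 30.3
ee_pos: [0.655, -0.2745, 0.1701]
eef_rot: [-0.682, -0.184, 0.683, -0.183]
ft_force: [-1.1, 0.0, 0.4]
width: 0.0875
red [ 296  152   51   51 2065] [321.10992736 177.23341404] [ 0.66304802 -0.2759847   0.013     ] [ 0.6641883  -0.27519124  0.02      ]
red [ 398  184   40   38 1159] [417.71527179 202.77566868] [ 0.6913401  -0.38174738  0.013     ] [ 0.69185784 -0.37862669  0.02      ]
[ 0.65497054 -0.27446083  0.17011622]
```

View pics/w29f.png

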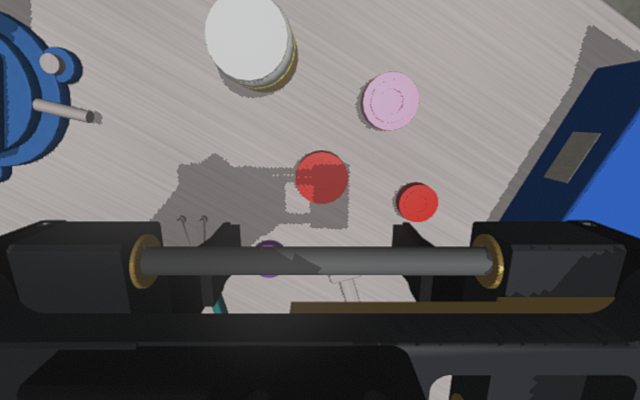

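```bash
python3 -m inch '[[[0.073,-0.009,-0.3,0,0,0,0],[0.073,-0.009,-0.6,0,0,0,0],[0.073,-0.009,-0.9,0,0,0,0],[0.073,-0.009,-1,0,0,0,0],[0.073,-0.009,-1,0,0,0,0],[0.073,-0.009,-1,0,0,0,0]]]' 10
python3 - <<'E'
from h import *
s=read_state();c=get_calibration('wrist')
im=snap('wrist','w30f.png');hsv=cv2.cvtColor(im,cv2.COLOR_BGR2HSV)
m=((hsv[...,0]<8)|(hsv[...,0]>172))&(hsv[...,1]>140)
n,l,st,ce=cv2.connectedComponentsWithStats(m.astype(np.uint8))
for i in range(1,n):
    if st[i,4]>300: print('red',st[i],ce[i],plane(c,*ce[i],.02))
print(s['ee_pos'])
E
```

```text
time: 30.95
ee_pos: [0.6655, -0.2764, 0.0531]
eef_rot: [0.684, 0.183, -0.682, 0.184]
ft_force: [-0.2, 0.2, 0.4]
width: 0.0867
red [ 274  184   80   63 4180] [313.66315789 217.77200957] [ 0.66736451 -0.27356615  0.02      ]
red [428 226  44  21 736] [451.74184783 237.02309783] [ 0.70269188 -0.3629161   0.02      ]
[ 0.66554514 -0.27638872  0.05311508]
```

View pics/w30f.png

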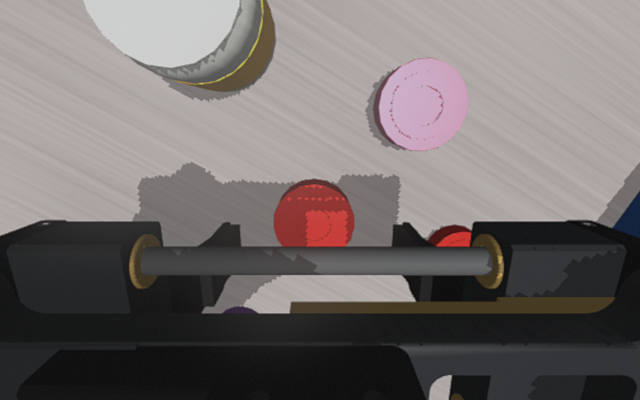

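```bash
python3 - <<'E'
from h import *
s=read_state();c=get_calibration('wrist');u=np.array([.866,.5]);v=np.array([-.5,.866])
for q in[(314,188,.02),(314,184,.0),(274,222,.02),(354,222,.02),(314,224,.02)]:
    d=(plane(c,*q)-s['ee_pos'])[:2];print(d@u,d@v)
E
```

```text
0.02354017969470041 0.0012389975999240427
0.021894225412580275 0.001300176178639282
-0.00015278668880202607 0.02848926960087932
-0.00023993322969561963 -0.02594160785178423
-0.001636608558652117 0.0012898934590128064
```

```bash
python3 -m inch '[[[-0.031,-0.005,-0.1,0,0,0,0],[-0.031,-0.005,-0.2,0,0,0,0],[-0.031,-0.005,-0.3,0,0,0,0],[-0.031,-0.005,-0.36,0,0,0,0],[-0.031,-0.005,-0.405,0,0,0,0],[-0.031,-0.005,-0.405,0,0,0,0],[-0.031,-0.005,-0.405,0,0,0,0]]]' 10
python3 -m inch '[[[0,0,0,0,0,0,0.2],[0,0,0,0,0,0,0.3],[0,0,0,0,0,0,0.4],[0,0,0,0,0,0,0.45],[0,0,0,0,0,0,0.5],[0,0,0,0,0,0,0.5],[0,0,0,0,0,0,0.5]]]' 10
python3 - <<'E'
from h import *
snap('wrist','w31f.png')
im=snap('side','s31f.png');crop(im,280,130,380,210,8,'s31.png')
E
```

```text
time: 31.7
ee_pos: [0.6614, -0.2765, 0.0023]
eef_rot: [0.683, 0.183, -0.683, 0.183]
ft_force: [0.7, 0.0, 0.4]
width: 0.0865
time: 32.4
ee_pos: [0.6612, -0.2766, 0.0023]
eef_rot: [0.683, 0.183, -0.683, 0.183]
ft_force: [-0.2, -0.2, 0.7]
width: 0.0565
```

View pics/w31f.png

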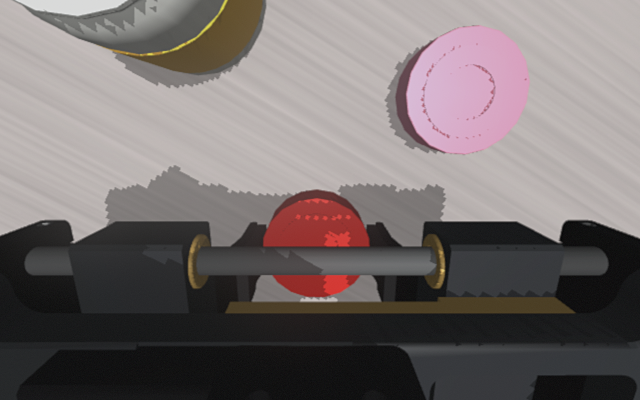

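View pics/s31.png

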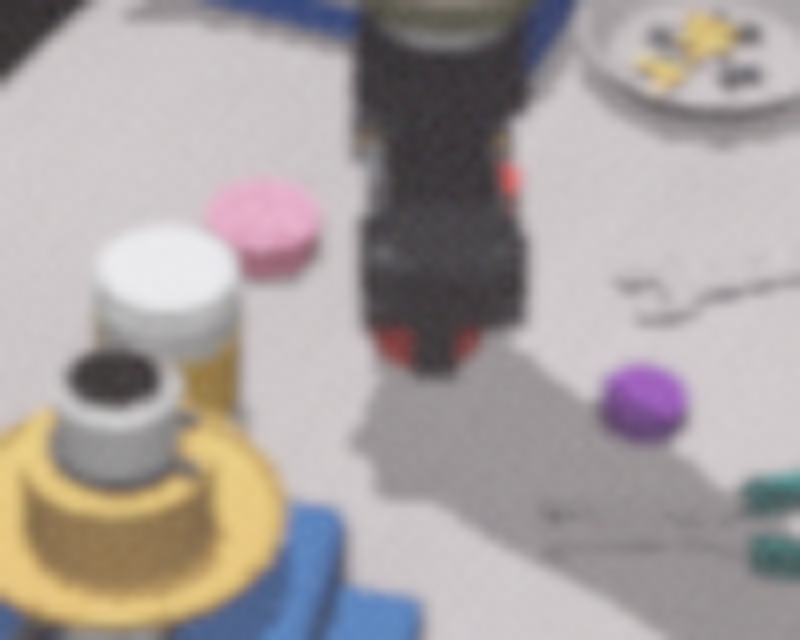

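```bash
python3 - <<'E'
from h import *
s=read_state();c=get_calibration('wrist');u=np.array([.866,.5]);v=np.array([-.5,.866])
for q in[(316,197,.02),(316,190,.0),(316,298,.02),(263,245,.02),(370,245,.02)]:
    d=(plane(c,*q)-s['ee_pos'])[:2];print(d@u,d@v)
E
```

```text
0.030928728061799627 4.572803159702142e-05
0.029646594564055564 2.877759461922679e-05
-0.025193750743355323 5.113696511967568e-05
0.005541799275152867 0.027152592455337344
0.005516318461133225 -0.02757615557643479
```

```bash
python3 -m inch '[[[0,0,0.1,0,0,0,0.5],[0,0,0.3,0,0,0,0.5],[0,0,0.5,0,0,0,0.5],[0,0,0.75,0,0,0,0.5],[0,0,1,0,0,0,0.5]]]' 12
python3 -m inch '[[[0,0,0.25,0,0,0,0.5],[0,0,0.5,0,0,0,0.5],[0,0,0.75,0,0,0,0.5],[0,0.2,1,0,0,0,0.5],[0,0.4,1,0,0,0,0.5],[0,0.6,1,0,0,0,0.5],[0,0.8,1,0,0,0,0.5],[0,1,1,0,0,0,0.5]]]'
python3 -m inch '[[[-0.1,0.25,0.1,0,0,0,0.5],[-0.2,0.5,0.3,0,0,0,0.5],[-0.3,0.75,0.5,0,0,0,0.5],[-0.4,1,0.5,0,0,0,0.5]]]'
python3 -m inch '[[[-0.01,0.25,0,0,0,0,0.5],[-0.01,0.5,0,0,0,0,0.5],[-0.01,0.75,0,0,0,0,0.5],[-0.01,0.91,0,0,0,0,0.5],[-0.01,0.91,0,0,0,0,0.5],[-0.01,0.91,0,0,0,0,0.5]]]'
python3 - <<'E'
from h import *
s=read_state();print(s['ee_pos'],s['width'])
snap('wrist','w32f.png')
im=snap('side','s32f.png');crop(im,240,100,360,220,6,'s32.png')
im=snap('scene','c32f.png');crop(im,290,50,410,200,4,'c32.png')
E
```

```text
time: 33.0
ee_pos: [0.6611, -0.2764, 0.1242]
eef_rot: [0.683, 0.183, -0.683, 0.183]
ft_force: [1.0, -0.5, -0.4]
width: 0.0566
time: 33.8
ee_pos: [0.661, -0.1555, 0.2433]
eef_rot: [0.683, 0.183, -0.683, 0.183]
ft_force: [0.9, 0.5, -0.5]
width: 0.0567
time: 34.2
ee_pos: [0.6136, -0.035, 0.307]
eef_rot: [0.685, 0.183, -0.681, 0.184]
ft_force: [0.1, 1.4, 0.3]
width: 0.0567
time: 34.8
ee_pos: [0.6119, 0.0725, 0.3029]
eef_rot: [0.683, 0.183, -0.683, 0.184]
ft_force: [-0.3, -0.8, -0.2]
width: 0.0565
[0.61190411 0.07250206 0.30289207] 0.05651675823106664
```

View pics/s32.png

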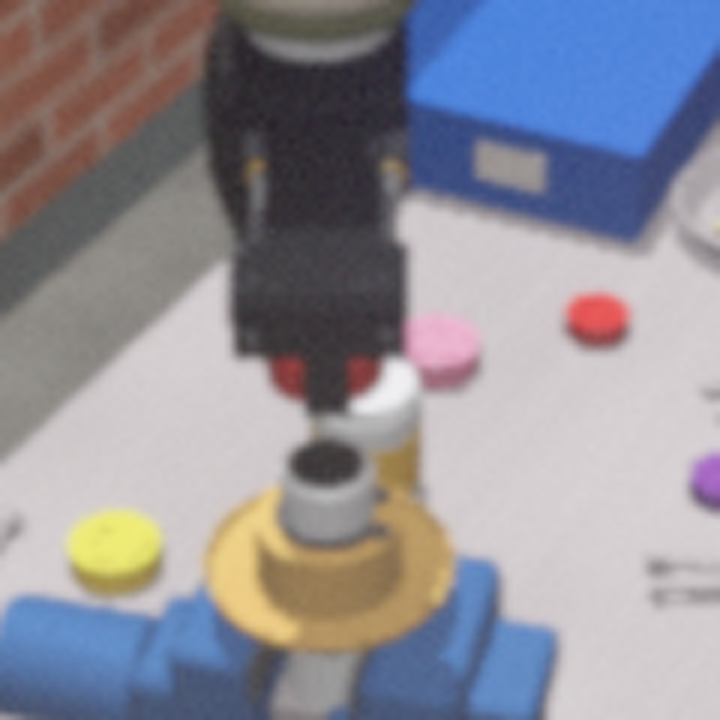

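View pics/c32.png

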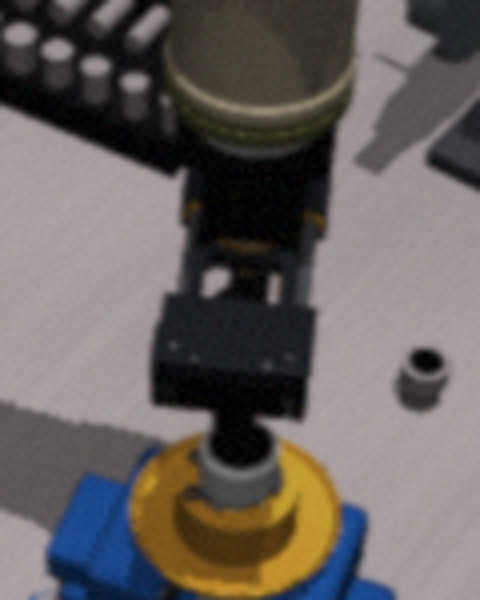

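View pics/w32f.png

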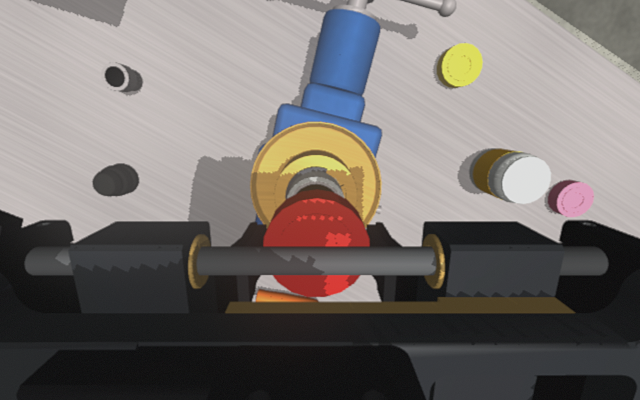

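```bash
python3 - <<'E'
from h import *
s=read_state();c=get_calibration('wrist');u=np.array([.866,.5]);v=np.array([-.5,.866])
for q in[(316.5,123,.185),(252,185,.185),(381,185,.185),(316,151,.212),(316,167,.245),(317,196,s['ee_pos'][2]+.0177),(317,298,s['ee_pos'][2]+.0177)]:
    d=(plane(c,*q)-s['ee_pos'])[:2];print(d@u*1e3,d@v*1e3)
E
```

```text
63.606138558985755 -0.7073818899297863
6.9158483200090215 60.170755965438104
6.623797857930456 -61.4342107604137
41.602080887240426 -0.1749266371433588
33.595738400168464 -0.11045624845017843
31.445128934600525 -0.48672037625287606
-25.1765632885449 -0.4164179426340832
```

```bash
python3 - <<'E'
from h import *
im=cv2.imread('pics/w32f.png');crop(im,240,110,395,215,5,'w32.png')
E
```

```text
(no output)
```

View pics/w32.png

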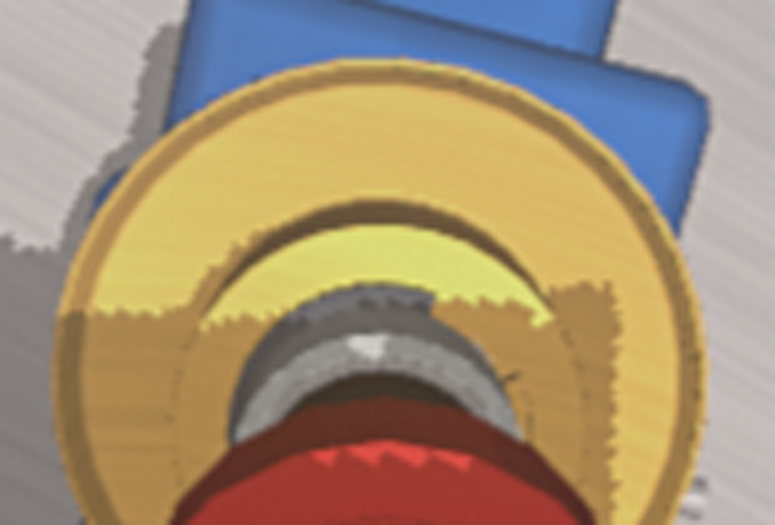

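```bash
python3 - <<'E'
from h import *
s=read_state();c=get_calibration('wrist');u=np.array([.866,.5]);v=np.array([-.5,.866])
for q,r in[((316.5,121.6,.185),63),((316.5,154.4,.212),36),((316,167,.215),25.8),((316,176.4,.242),23)]:
    d=(plane(c,*q)-s['ee_pos'])[:2];print(d@u*1e3-r)
E
```

```text
1.8235839363374424
2.794357206220859
2.9392621365390355
3.0542100485685957
```

The dish, collar, clip and tube edges all put the axis about 2.8 mm ahead of the TCP. The cap centre is about 3.0 mm ahead, so they're aligned and I can lower it.

```bash
python3 -m inch '[[[0,0,-0.1,0,0,0,0.5],[0,0,-0.2,0,0,0,0.5],[0,0,-0.3,0,0,0,0.5],[0,0,-0.38,0,0,0,0.5],[0,0,-0.43,0,0,0,0.5],[0,0,-0.46,0,0,0,0.5],[0,0,-0.46,0,0,0,0.5]]]' 12
python3 -m inch '[[[0,0,-0.02,0,0,0,0.5],[0,0,-0.04,0,0,0,0.5],[0,0,-0.06,0,0,0,0.5],[0,0,-0.08,0,0,0,0.5],[0,0,-0.08,0,0,0,0.5]]]' 12
python3 -m inch '[[[0,0,-0.015,0,0,0,0.5],[0,0,-0.03,0,0,0,0.5],[0,0,-0.045,0,0,0,0.5],[0,0,-0.045,0,0,0,0.5]]]' 12
```

```text
time: 35.65
ee_pos: [0.6119, 0.0726, 0.2467]
eef_rot: [-0.683, -0.183, 0.683, -0.183]
ft_force: [0.3, -0.0, -0.9]
width: 0.0568
time: 36.15
ee_pos: [0.6118, 0.0726, 0.2371]
eef_rot: [-0.683, -0.183, 0.683, -0.183]
ft_force: [-0.3, -0.4, -0.8]
width: 0.0569
time: 36.55
ee_pos: [0.6119, 0.0726, 0.2318]
eef_rot: [-0.683, -0.183, 0.683, -0.183]
ft_force: [-0.0, -0.1, -0.0]
width: 0.0569
```

```bash
for i in 1 2 3; do python3 -m inch '[[[0,0,-0.007,0,0,0,0.5],[0,0,-0.007,0,0,0,0.5]]]' 12 | grep -E 'pos|ft'; done
python3 - <<'E'
from h import *
im=snap('side','s33f.png');crop(im,260,120,360,220,6,'s33.png')
E
```

```text
ee_pos: [0.612, 0.0727, 0.2312]
ft_force: [-0.3, 0.4, -0.4]
ee_pos: [0.612, 0.0727, 0.2303]
ft_force: [-0.0, -0.4, -0.6]
ee_pos: [0.612, 0.0727, 0.2302]
ft_force: [-3.5, -0.9, 4.8]
```

View pics/s33.png

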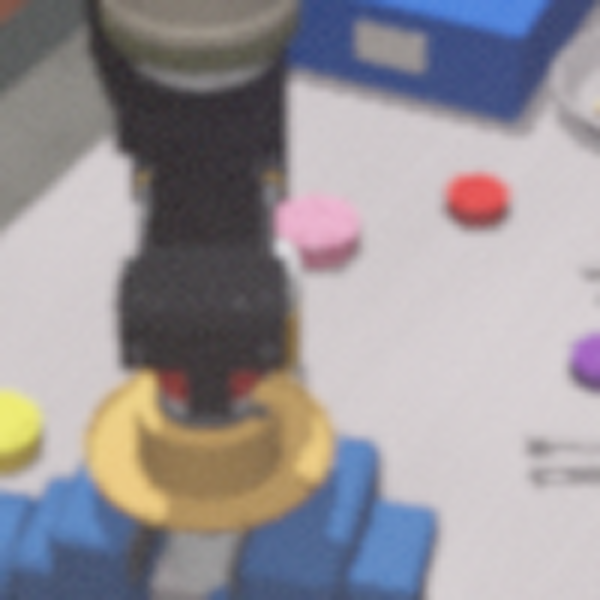

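```bash
python3 -m inch '[[[0,0,0,0,0,0,0.35],[0,0,0,0,0,0,0.3],[0,0,0,0,0,0,0.2],[0,0,0,0,0,0,0],[0,0,0,0,0,0,0],[0,0,0.05,0,0,0,0],[0,0,0.2,0,0,0,0],[0,0,0.5,0,0,0,0],[0,0,0.8,0,0,0,0]]]'
python3 -m inch '[[[-0.2,-0.3,0.1,0,0,0,0],[-0.4,-0.5,0.1,0,0,0,0],[-0.7,-0.6,0.1,0,0,0,0],[-0.9,-0.7,0.1,0,0,0,0],[-0.9,-0.7,0.1,0,0,0,0],[-0.9,-0.7,0.1,0,0,0,0]]]'
python3 - <<'E'
from h import *
s=read_state();c=get_calibration('wrist')
im=snap('wrist','w34f.png')
im=snap('side','s34f.png');crop(im,240,130,400,230,5,'s34.png')
im=snap('scene','c34f.png');crop(im,190,110,390,310,3,'c34.png')
print(s['ee_pos'],s['ft_force'])
E
```

```text
time: 38.1
ee_pos: [0.6116, 0.0726, 0.3268]
eef_rot: [-0.683, -0.183, 0.683, -0.183]
ft_force: [0.4, 0.6, 0.0]
width: 0.0867
time: 38.7
ee_pos: [0.5041, -0.0114, 0.3383]
eef_rot: [0.683, 0.183, -0.683, 0.183]
ft_force: [-0.3, 0.6, -0.6]
width: 0.0874
[ 0.50405506 -0.01144537  0.33833414] [-0.31815888  0.60380647 -0.59864429]
```

View pics/w34f.png

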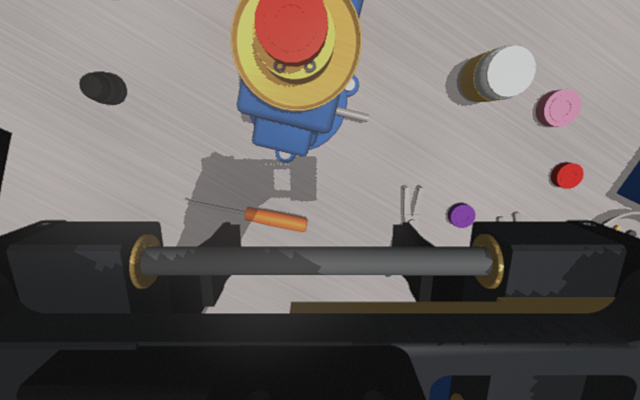

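View pics/s34.png

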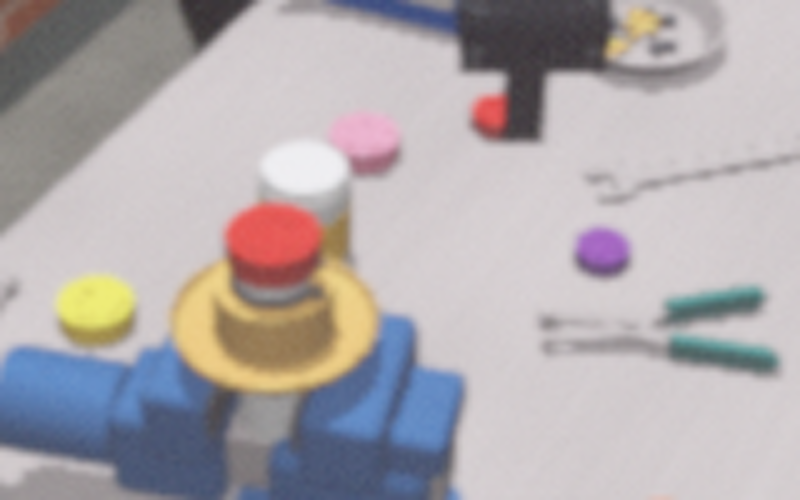

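View pics/c34.png

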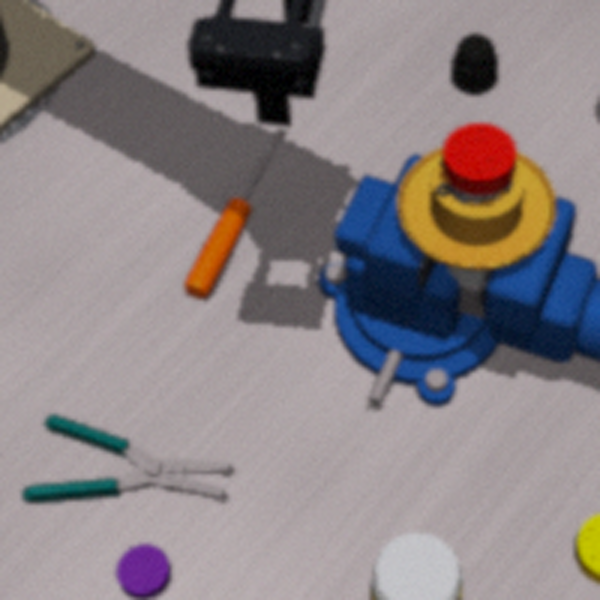

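```bash
python3 - <<'E'
from h import *
c=get_calibration('wrist');im=cv2.imread('pics/w34f.png');crop(im,225,0,370,115,5.5,'w34.png')
hsv=cv2.cvtColor(im,cv2.COLOR_BGR2HSV)
m=((hsv[...,0]<8)|(hsv[...,0]>172))&(hsv[...,1]>140)
n,l,st,ce=cv2.connectedComponentsWithStats(m.astype(np.uint8))
i=1+np.argmax(st[1:,4]);print(st[i],ce[i],plane(c,*ce[i],.246))
a,b=plane(c,280,67,.2145),plane(c,309.5,65.5,.2145);print(a,b,np.linalg.norm(a-b))
E
```

```text
[ 255    0   73   63 3914] [291.02503832  28.23300971] [0.61074548 0.07255955 0.246     ]
[0.58495472 0.07219461 0.2145    ] [0.59891297 0.05050591 0.2145    ] 0.02579209858749102
```

View pics/w34.png

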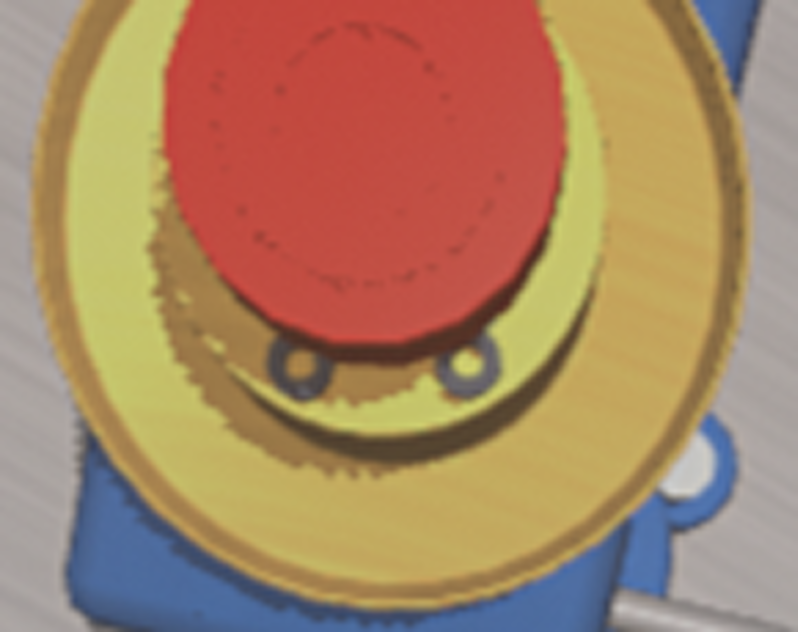

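The lugs are 25.8 mm apart and their midpoint is 25.3 mm from the axis (25.4 expected), so the clip is closed and centred. The cap is square and seated, and the arm is clear, so I'm handing in.

```bash
python3 -c "
from bench import *
close_job()"
```

```text
the job is handed in; nothing more can be done
```

The clip is closed in the groove, the pliers are flat on the bench, and the larger red cap is on the tube mouth. I handed the job in after about 39 s on the robot's clock (limit 72 s); it gives no verdict.

What I did:
- **Clip:** I squeezed the pliers to their stop, lifted the clip, took it down over the tube to the collar and let it close.
- **Pliers:** The first try at lifting the pins out of the eyes failed, because the pliers tipped in the light grip. I slid the grip forward and the pins then came out cleanly. I set the pliers down near where they had been, and the tail touched the bench first before they settled flat.
- **Cap:** I set the larger red cap on the mouth with the gripper and let go.

Last checks:
- **Clip:** The lugs are 25.8 mm apart. Their midpoint is 25.3 mm from the axis, against 25.4 mm expected, so the clip is closed and centred. I judged that it is level only by eye.
- **Cap:** It made contact at the tool height worked out for fully down. In the last pictures it looks square, and its centre measures about 3 mm from my estimate of the axis. That is close to the 4 mm limit, though the cap has only about 2.5 mm of play on the tube.
- **Pliers and bystanders:** The pliers lie flat and free of the clip. The bystanders I could see in the last views look unmoved; I did not measure them.
- **Disagreement:** The scene, side and wrist cameras differed by 2 to 4 mm on some positions. I used averages, and no hard contact came of it.

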